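# Check the biscuit row, then bake off the tray

### The arm

A 6-joint arm with a two-finger parallel gripper is mounted at the origin on the work surface. World frame = base frame: x ahead of the robot, y to its left, z up, the work surface at z = 0. Lengths are in m, angles in rad, forces in N, time in s.
With the tool pointing down it reaches from about 0.35 to 0.775 m from the base axis. Payload 5.5 kg.
Tool frame: the origin (TCP) lies midway between the tips of the shut fingers; the grasp point (between the pads) lies arm.tcp_to_grasp behind it (arm.tcp_to_grasp is the distance from the TCP to the grasp point, in m); z points along the fingers, x is the direction in which the jaws open and shut, and the axes are right-handed (so a half turn about z gives the same grasp; the last joint's range is limited). The gripper opens to 85 mm and grips with 20 to 120 N. Pads are 22 mm wide; open, the fingers measure 114 mm over their backs; the gripper's body (76 mm by 85 mm) begins 54 mm behind the grasp point. The pads swing forward as they close: fully open they stand 13 mm farther back than shut.
Start: joints at [-1.37, 0.313, 0.046, 1.304, 0, 1.431], TCP at [0.192, -0.542, 0.231] pointing down, gripper open.
Joint ranges: [-2.76, 2.76], [-0.86, 1.69], [-1.03, 1.26], [-2.2, 2.34], [-1.47, 1.5], [-3.14, 3.14]. Speed limits (rad/s): [2.57, 2.57, 3.14, 3.14, 3.14, 3.14].

### API

Orientations are given as a unit quaternion [w, x, y, z].
In Python, from bench import arm gives the robot as it stands.
- The arm moves only by the tool arm_command, never from a script. Its argument "increments" is a list of rows, each an object with "slide": the shift along the tool's x, y, z normalised to -1 to 1, where 1 is 0.03 m, a list of three; "twist": the turn about the tool's z normalised to -1 to 1, where 1 is pi/4 rad. A call has 1 to 8 rows; each row shifts and turns the commanded pose from where the row before left it, along the tool's axes as they then stand; what a row does not reach is not made up. A row lasts 1/10 s, in which the tool goes at most 50 mm and 8.59 degrees, less where a joint would pass 70% of its speed; a pose out of reach is approached as far as the arm can. A call with a number of a shift or a turn outside -1 to 1 is refused whole. A call with a gripper value outside its range is refused whole. "jaw" is the opening, from 0 (shut) to 1 (fully open), set as the call begins (left out, the last holds). The fingers move at their own pace and stop on an object; the grip force is fixed at half the most. Time passes only in rows, so rows that do not move let the fingers close. It gives the time, the measured TCP pose, the force and the opening at its end, in the units of the state.
- arm.read_state(): the state, without advancing time (a new reading comes with each control period).
- arm.camera(name): name is "scene" or "side" or "wrist"; returns a dict with "frame" (480x640x3 uint8, red, green, blue), "depth" (480x640 float32, m along the optical axis (not along the pixel's ray), 0 where there is no reading), "fx", "fy", "cx", "cy" (pixels), "position" and "rotation" of the camera in the world. Camera axes: x right, y down, z forward; pixel columns grow to the right and rows downward; lengths in m; the calibration is good to about 2 mm. The wrist camera is an equidistant fisheye: a pixel r from the principal point sees the ray r / f radians off the axis. A picture is of the moment at which its call begins.
- arm.hand_in(): hands the job in, once; it reports no verdict.
The state is a dict: "clock": time; "joints": joint angles; "joint_vel": joint speeds; "joint_torque": joint torques, N m; "ee_pos": TCP position; "tool_rot": TCP orientation; "contact_force": force on the tool from outside, world axes, zero at the start; "torque": the same for the moment, N m; "opening": opening from 0.0 (shut) to 1.0 (fully open).
Only numpy, scipy, OpenCV 4.12 (cv2) and the standard library are available. Lean on these libraries where they do the work, as an engineer would, in place of code of your own. Each camera call takes 0.05 s, during which the arm holds its last target.

### The job

Lay all the cocoa biscuits from the cooling rack flat in the channel of the row gauge and slide the jaw shut on them until the whole row is held edge to edge between jaw and stop, so that the row length can be read; then draw the jaw fully back, lay the biscuits flat and side by side on the baking tray, slide the tray fully home into the oven, and press the start button. Leave the bystanders where they stand.

Things in the scene. Friction and masses are not known exactly. Their poses are not given: they have to be found in the camera images.
- oven: low steel deck oven at the right of the bench, 460 wide (x), 340 deep, 179 tall, fixed. Origin at bench height under the middle of its mouth; y axis straight out of the mouth, x along the mouth, z up. In front of the mouth a landing shelf (310 wide, 300 long). Above the mouth the front is 135 mm high, then a panel slopes back and up at 20 degrees
- oven_mouth (a point): middle of the mouth's lower edge, 45 mm above the bench. Bay floor and landing shelf are one flat plate at this height. Bay 240 wide between its side walls, 70 high, closed above. Two lead-in guides (14 mm high) stand on the shelf at the mouth, 240 apart at the mouth, widening to 300 at 60 mm in front of it
- oven_stop (a point): foot of the back stop inside the bay, 205 mm behind the mouth (y = -205 mm in the oven's frame), 45 mm above the bench
- tray: aluminium baking tray on the landing shelf, 230 wide (x) by 200 deep (y), walls 22 high, sheet 3 mm thick, 0.36 to 0.59 kg, loose. Origin at the centre of its underside; y axis towards its pull, away from the oven. Fully home, its back wall is against the back stop and its front wall level with the mouth: origin then at about y = -105 mm in the oven's frame
- tray_pull (a point): middle of the tray's wire pull: a round bar 10 mm thick and 100 mm long along the tray's x, 65 mm in front of the tray's front wall and 28 mm above its underside (73 mm above the bench), free on all sides
- start (a joint): the oven's round white start button on the sloping panel, 32 mm across, standing 17 mm out; 0 = out, 0.006 m = fully in; springs back; about 5 N pushes it fully in
- start_top (a point): centre of the start button's cap; its z axis points out of the panel (20 degrees from vertical, leaning towards the mouth side). It can be pressed from straight above
- gauge: row gauge, a bench caliper for biscuits: aluminium base 115 wide (x), 355 long (y), 12 thick, fixed. Origin on the channel's middle line at bench height; y axis along the channel from the fixed stop to the jaw. Channel floor 12 mm above the bench, between rails 56 mm apart, 4 thick and 4 high. A scale beam, 10 wide, top 24 mm above the bench, at x = +67 mm
- gauge_stop: the fixed stop at one end of the gauge's channel, a steel block 62 wide, 26 tall; its origin is on its working face at the channel floor, at y = -120 mm in the gauge's frame
- jaw (a joint): the sliding jaw of the gauge: 0 = drawn fully back (245 mm between the jaw's face and the stop's face), grows as the jaw closes towards the stop (-y of the gauge), to 0.14 m at most; opening between the faces = 0.245 m minus this value. Slides with about 1.5 N and stays where it is left
- jaw_face: steel face of the sliding jaw, 60 wide, 26 tall, moves with the jaw; origin at the lower edge of its working face, on the channel's middle line
- jaw_grip (a point): where to hold the jaw: on the axis of its upright round post, 18 mm across, 30 mm behind the jaw's face; the post's free part reaches from 35 to 72 mm above the bench, this point at 56 mm. The dark block under it is 40 mm long and 62 wide
- rack: wire cooling rack on the bench, 130 (x) by 300 (y), top 10 mm above the bench, fixed; origin at its centre at bench height
- biscuit0: round dark cocoa biscuit, 50 mm across, 16 mm thick, 25 g, loose, at first on the cooling rack; origin at the middle of the biscuit, z axis along its axis. Three or four of the five biscuits are there. None if absent
- biscuit1: round dark cocoa biscuit, 50 mm across, 16 mm thick, 25 g, loose, at first on the cooling rack; origin at the middle of the biscuit, z axis along its axis. None if absent
- biscuit2: round dark cocoa biscuit, 50 mm across, 16 mm thick, 25 g, loose, at first on the cooling rack; origin at the middle of the biscuit, z axis along its axis. None if absent
- biscuit3: round dark cocoa biscuit, 50 mm across, 16 mm thick, 25 g, loose, at first on the cooling rack; origin at the middle of the biscuit, z axis along its axis. None if absent
- biscuit4: round dark cocoa biscuit, 50 mm across, 16 mm thick, 25 g, loose, at first on the cooling rack; origin at the middle of the biscuit, z axis along its axis. None if absent
- ramekin: white ramekin, 80 mm across, 45 mm tall, a bystander; leave it where it stands
- jar: squat amber jar with a steel cap, 60 mm across, 85 mm tall, a bystander; leave it where it stands
- palette_knife: wide palette knife, 280 mm long, lying flat, a bystander; origin at mid-length; leave it where it stands
- spoon: 200 mm spoon, lying flat, a bystander; origin at mid-length; leave it where it stands
- mug: white mug, 80 mm across, 90 mm tall, a bystander; leave it where it stands
- brush: 200 mm pastry brush, lying flat, a bystander; origin at mid-length; leave it where it stands
There are look-alikes about, which are no part of the job. Leave any yellow look-alike of the biscuit3 alone.

How it is judged:
By the outcome, as a careful person would: the job done as asked, in the order asked, and still so for the second after the job is handed in, with the robot touching nothing.
Of biscuit0, biscuit1, biscuit2, biscuit3, biscuit4 only 3 to 4 are there at a start; the rules pass over those that are not, and their reading is None.
At some moment in a run one of biscuit0, biscuit1, biscuit2, biscuit3, biscuit4 may be knocked a few centimetres aside while the robot is not near it.
Once in a run the grip may slacken for a moment while it holds something.
It also fails if it takes over 210 s, if anything falls off the work surface, if the arm or the gripper's body presses on something with over 40 N, if the wrist force passes 120 N, or if a joint passes its speed limit or range.

## Working session

There is one attempt and no reset: what is moved stays moved. The work goes in short steps, Python scripts to look and compute and a tool call to move; the robot and the scene stay as the last step left them, time stands still between calls to the robot, and variables do not carry over. Pictures are saved under pics/ and viewed, and the job is handed in when it is done.

Besides the shell and the picture viewer there is one more tool, called after "Request:" as a command line: name --argument value ..., lists and objects as JSON in quotes. arm_command: Moves the arm, as the interface text tells. Its arguments: {"type":"object","properties":{"increments":{"type":"array"},"jaw":{"type":"number"}},"required":["increments"]}

```bash
mkdir -p pics; ls
cat > h.py <<'E'
import numpy as np, cv2
from bench import arm
def shot(name,tag):
    c=arm.camera(name); cv2.imwrite(f'pics/{tag}.png',c['frame'][:,:,::-1]); np.savez(f'pics/{tag}.npz',**{k:np.asarray(v) for k,v in c.items()}); return c
def R_of(c):
    r=np.asarray(c['rotation'],float)
    if r.size==9: return r.reshape(3,3)
    from scipy.spatial.transform import Rotation as R
    return R.from_quat([r[1],r[2],r[3],r[0]]).as_matrix()
def ray(c,u,v,fish=False):
    x=(u-c['cx'])/c['fx'];y=(v-c['cy'])/c['fy']
    if fish:
        t=np.hypot(x,y); s=np.sin(t)/t if t>1e-9 else 1
        d=np.array([x*s,y*s,np.cos(t)])
    else: d=np.array([x,y,1.])
    return R_of(c)@d
def onplane(c,u,v,z,fish=False):
    d=ray(c,u,v,fish);p=np.asarray(c['position'],float);return p+d*(z-p[2])/d[2]
def cloud(c):
    v,u=np.mgrid[:480,:640];d=c['depth']
    P=np.stack([(u-c['cx'])/c['fx']*d,(v-c['cy'])/c['fy']*d,d],-1)
    return P@R_of(c).T+np.asarray(c['position'])
E
python3 - <<'E'
from h import *
for n in ['scene','side','wrist']:
    c=shot(n,n+'0'); print(n,c['position'],c['rotation'],c['fx'],c['cx'])
print(arm.read_state(),arm.tcp_to_grasp)
E
```

```text
pics
scene [ 1.51195914 -0.45002693  0.92277806] [-0.37689242  0.74916123  0.4860987  -0.24579993] 521.2050679539525 323.21931559950644
side [-0.08086069  0.74075973  1.05918359] [ 0.12805554 -0.29258908  0.87632321 -0.3606259 ] 483.65861492708814 322.08810500774104
wrist [ 0.2689211  -0.51329407  0.37305135] [ 0.12897747  0.80657149 -0.56960232 -0.09143544] 371.64829954431775 313.6205845011371
{'clock': 0.15, 'joints': array([-1.36959008e+00,  3.13818749e-01,  4.52562211e-02,  1.30361532e+00,
        1.09113996e-05,  1.43118419e+00]), 'joint_vel': array([ 5.45489122e-04, -2.03344572e-03,  4.18705893e-03, -1.84737551e-03,
        1.01866679e-03, -2.23192865e-06]), 'joint_torque': array([ 1.67428450e-03, -4.81066740e+01,  2.98814088e+01,  1.39591552e-02,
       -1.47757878e-04, -1.95117394e-06]), 'ee_pos': array([ 0.19210928, -0.54155459,  0.23062559]), 'tool_rot': array([-4.77144323e-04,  8.16779612e-01, -5.76949380e-01, -4.99512818e-04]), 'contact_force': array([-0.67930895,  0.91191616,  0.08801845]), 'torque': array([-0.02936437,  0.00981139, -0.02339607]), 'opening': 1.0006620361254588} 0.0187
```

View pics/scene0.png

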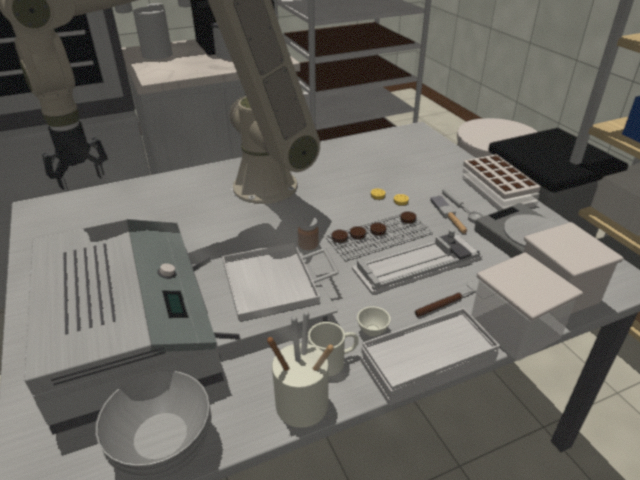

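View pics/side0.png

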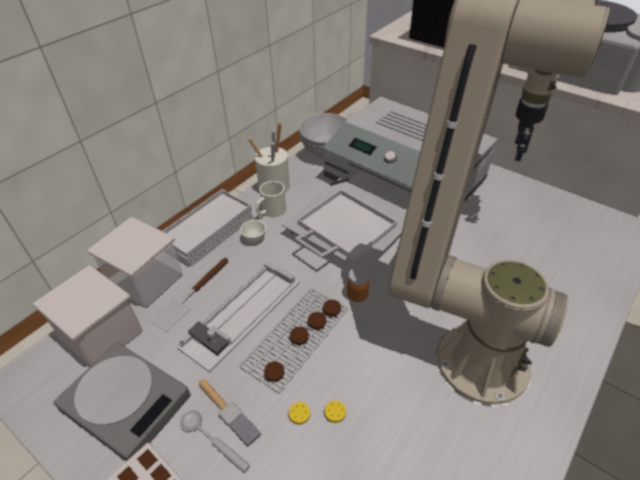

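View pics/wrist0.png

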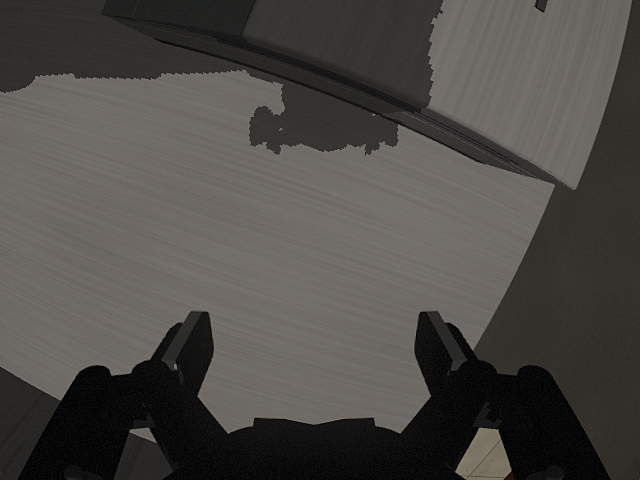

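Four cocoa biscuits lie on the rack (scene ~(340,236), (358,233), (378,229), (408,217)), with the gauge behind them, the jaw drawn back at the far end (scene ~(455,243)), the tray at (270,280) and the start button at (167,270). Two yellow decoys are at (378,193) and (401,199). Next I'll measure these.

```bash
cat > meas.py <<'E'
from h import *
def biscuits(c,ztop=None,amin=30,hi=60,vmax=75,box=(0.2,0.9,-0.7,0.6)):
    f=c['frame'];hsv=cv2.cvtColor(f,cv2.COLOR_RGB2HSV)
    P=cloud(c)
    m=((hsv[...,0]<14)|(hsv[...,0]>172))&(hsv[...,1]>70)&(hsv[...,2]<110)
    m&=(P[...,0]>box[0])&(P[...,0]<box[1])&(P[...,1]>box[2])&(P[...,1]<box[3])
    n,l,s,ce=cv2.connectedComponentsWithStats(m.astype(np.uint8))
    for i in range(1,n):
        if s[i,4]<amin: continue
        Q=P[l==i]; zt=np.percentile(Q[:,2],80)
        T=Q[Q[:,2]>zt-0.004]
        lo=np.percentile(T,2,0);h=np.percentile(T,98,0)
        print(ce[i].round(1),s[i,4],'mean',T.mean(0).round(4),'mid',((lo+h)/2).round(4),'ext',(h-lo).round(4))
E
python3 - <<'E'
from meas import *
def ld(t): return {k:v for k,v in np.load(f'pics/{t}.npz').items()}
S=ld('scene0');D=ld('side0')
for c in(S,D): print('--');biscuits(c)
P=cloud(S);Q=cloud(D)
for u,v in [(167,270),(455,240),(460,255),(322,265),(308,237)]: print(u,v,P[v,u].round(3),S['frame'][v,u])
for u,v in [(390,157),(209,335),(310,257),(358,290)]: print(u,v,Q[v,u].round(3),D['frame'][v,u])
for n,c,(a,b,x,y) in [('cs',S,(300,170,200,150)),('co',S,(10,210,330,180)),('cd',D,(160,250,220,170)),('ct',D,(260,120,240,180))]:
    im=c['frame'][b:b+y,a:a+x,::-1]; cv2.imwrite(f'pics/{n}.png',cv2.resize(im,None,fx=780/x if 780/x*y<600 else 600/y,fy=780/x if 780/x*y<600 else 600/y,interpolation=cv2.INTER_CUBIC))
E
```

```text
--
[407.7 216.9] 119 mean [0.3951 0.3306 0.0264] mid [0.3951 0.3311 0.0271] ext [0.0386 0.0395 0.006 ]
[377.7 228.3] 134 mean [0.4109 0.2171 0.0262] mid [0.4119 0.217  0.0266] ext [0.0426 0.0378 0.0065]
[357.5 232.1] 139 mean [0.4027 0.1528 0.0261] mid [0.4036 0.1528 0.0267] ext [0.0402 0.0413 0.0071]
[308.8 233.6] 114 mean [3.905e-01 1.000e-04 6.060e-02] mid [0.3859 0.0044 0.0616] ext [0.0328 0.0473 0.0092]
[339.2 235.3] 130 mean [0.3972 0.0959 0.0263] mid [0.3968 0.0956 0.0266] ext [0.0423 0.0406 0.0061]
[437.6 304.3] 282 mean [0.7541 0.1983 0.0191] mid [0.7544 0.2015 0.0194] ext [0.0181 0.1276 0.0066]
[272.3 344.7] 58 mean [ 0.8839 -0.2753  0.2213] mid [ 0.8823 -0.2751  0.2218] ext [0.009 0.01  0.009]
--
[277.5 138.6] 69 mean [ 0.8789 -0.2687  0.2081] mid [ 0.8797 -0.2677  0.2071] ext [0.0114 0.012  0.0197]
[210.3 273.9] 222 mean [0.7461 0.2083 0.0203] mid [0.746  0.2087 0.0208] ext [0.0185 0.1264 0.0071]
[358.  290.9] 297 mean [0.3593 0.0207 0.0616] mid [0.3671 0.015  0.0635] ext [0.0487 0.0387 0.0158]
[323.7 314. ] 465 mean [0.3947 0.1311 0.0271] mid [0.3953 0.1293 0.0275] ext [0.0463 0.0943 0.0065]
[298.7 335.1] 252 mean [0.4055 0.2216 0.0274] mid [0.4052 0.2213 0.0279] ext [0.0418 0.0403 0.0063]
[273.9 371. ] 296 mean [0.3882 0.3374 0.0272] mid [0.3883 0.3365 0.0278] ext [0.0424 0.0414 0.0068]
167 270 [ 0.543 -0.405  0.173] [171 162 153]
455 240 [0.562 0.387 0.03 ] [89 86 85]
460 255 [0.633 0.351 0.037] [77 74 73]
322 265 [0.476 0.005 0.   ] [156 155 148]
308 237 [ 0.396 -0.003  0.047] [73 64 56]
390 157 [ 0.531 -0.399  0.167] [183 171 167]
209 335 [0.562 0.375 0.067] [98 95 94]
310 257 [ 0.568 -0.029 -0.002] [166 162 160]
358 290 [0.357 0.028 0.05 ] [83 50 24]
```

View crops.

View pics/cs.png

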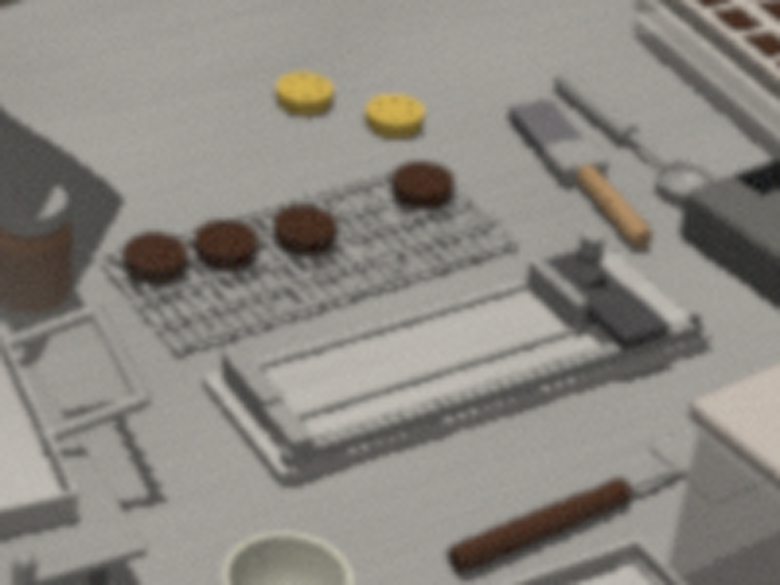

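View pics/co.png

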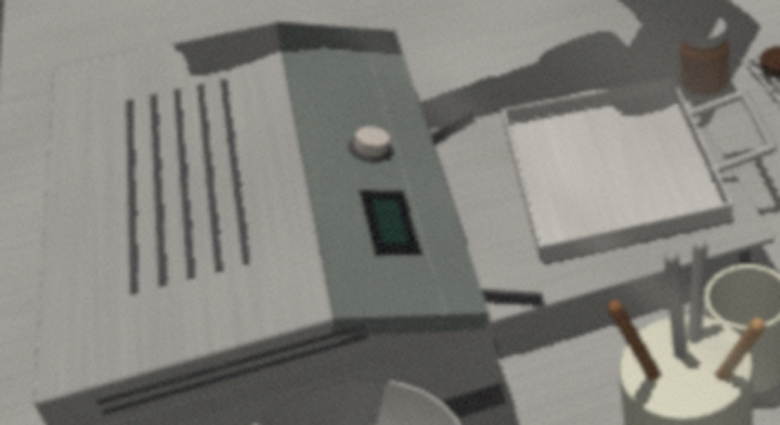

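View pics/cd.png

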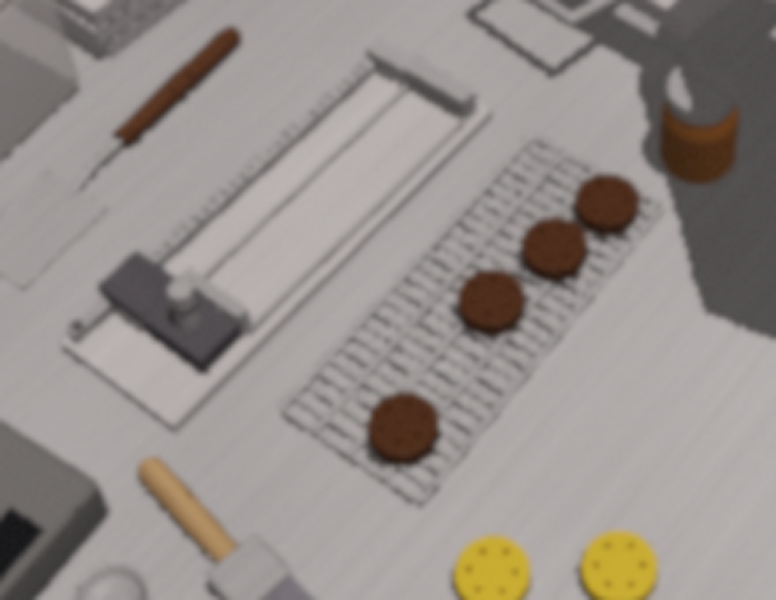

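View pics/ct.png

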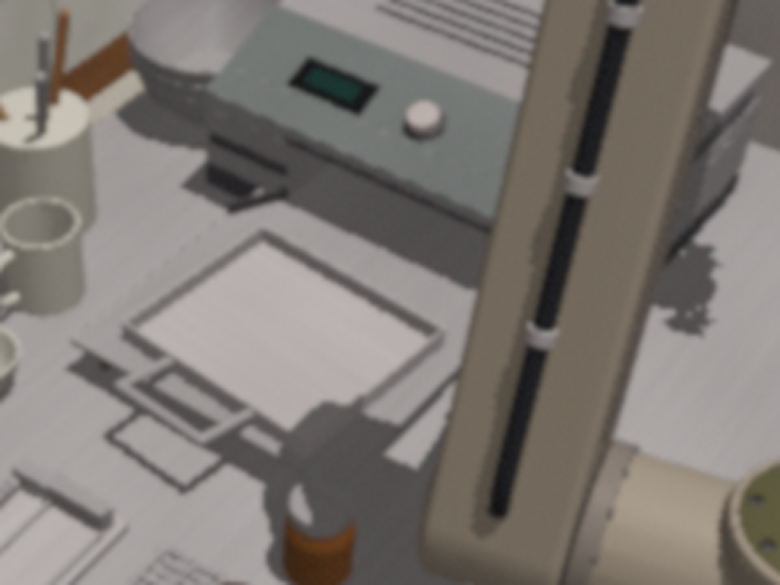

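Run:
```python
from meas import *
def ld(t): return {k:v for k,v in np.load(f'pics/{t}.npz').items()}
S=ld('scene0');D=ld('side0')
def p(c,k,z,l):
    if c is S and k=='cs': a,b,s=300,170,3.9
    elif k=='co': a,b,s=10,210,780/330
    elif k=='cd': a,b,s=160,250,600/170
    elif k=='ct': a,b,s=260,120,3.25
    for u,v in l: print(k,(u,v),onplane(c,a+u/s,b+v/s,z)[:2].round(4))
print('post top');p(S,'cs',.072,[(592,243)]);p(D,'cd',.072,[(180,285)])
print('base edge near robot');p(D,'cd',.012,[(490,115),(172,428),(65,345)]);p(S,'cs',.012,[(207,378),(288,475),(705,335)])
print('stop top');p(D,'cd',.038,[(370,55),(472,105)]);p(S,'cs',.038,[(228,353),(298,448)])
print('tray rim');p(D,'ct',.067,[(263,233),(442,340),(126,330),(300,430)]);p(S,'co',.067,[(505,115),(678,85),(730,208),(542,248)])
print('pull');p(D,'ct',.073,[(120,383),(207,437),(160,362),(252,412)]);p(S,'co',.073,[(740,95),(768,150)])
print('button');p(D,'ct',.17,[(424,112)]);p(S,'co',.17,[(372,138)])
print('oven front edge z=.135');p(D,'ct',.135,[(210,90),(495,225)]);p(S,'co',.135,[(487,317),(395,30)])
```

```text
post top
cs (592, 243) [0.5729 0.3604]
cd (180, 285) [0.5638 0.3656]
base edge near robot
cd (490, 115) [0.5229 0.0788]
cd (172, 428) [0.5205 0.4286]
cd (65, 345) [0.6314 0.4283]
cs (207, 378) [0.5318 0.0741]
cs (288, 475) [0.6446 0.0777]
cs (705, 335) [0.6353 0.425 ]
stop top
cd (370, 55) [0.6265 0.1039]
cd (472, 105) [0.5259 0.0957]
cs (228, 353) [0.5413 0.0848]
cs (298, 448) [0.6489 0.0812]
tray rim
ct (263, 233) [ 0.6259 -0.2679]
ct (442, 340) [ 0.4006 -0.2384]
ct (126, 330) [ 0.6453 -0.0751]
ct (300, 430) [ 0.4402 -0.0649]
co (505, 115) [ 0.4208 -0.2537]
co (678, 85) [ 0.4481 -0.0569]
co (730, 208) [ 0.6625 -0.0853]
co (542, 248) [ 0.6399 -0.2763]
pull
ct (120, 383) [ 0.6005 -0.0121]
ct (207, 437) [ 0.4971 -0.0051]
ct (160, 362) [ 0.5886 -0.055 ]
ct (252, 412) [ 0.4836 -0.053 ]
co (740, 95) [ 0.5017 -0.0026]
co (768, 150) [ 0.602  -0.0145]
button
ct (424, 112) [ 0.535  -0.4087]
co (372, 138) [ 0.5346 -0.4032]
oven front edge z=.135
ct (210, 90) [ 0.7588 -0.3573]
ct (495, 225) [ 0.4099 -0.3365]
co (487, 317) [ 0.7698 -0.3565]
co (395, 30) [ 0.3064 -0.3416]
```

Create plan.py:
```python
import sys
from h import *
# usage: plan.py x y z [yawdeg]  -> total units
def go(x=None,y=None,z=None,yaw=None):
    s=arm.read_state();p=s['ee_pos'];q=s['tool_rot']
    from scipy.spatial.transform import Rotation as Ro
    M=Ro.from_quat([q[1],q[2],q[3],q[0]]).as_matrix()
    y0=np.degrees(np.arctan2(M[1,0],M[0,0]))
    d=np.array([p[i] if t is None else t for i,t in enumerate((x,y,z))])-p
    print('clk %.1f pos %s yaw %.2f open %.3f F %s j6 %.2f'%(s['clock'],p.round(4),y0,s['opening'],s['contact_force'].round(1),s['joints'][5]))
    if yaw is not None:
        t=-(yaw-y0);t=(t+180)%360-180
        print('twist total units %.3f'%(np.radians(t)/(np.pi/4)), 'slide after twist:',)
        a=np.radians(yaw);M=np.array([[np.cos(a),np.sin(a),0],[np.sin(a),-np.cos(a),0],[0,0,-1.]])
    print('slide units',(M.T@d/0.03).round(3))
if __name__=='__main__': go(*[None if a=='_' else float(a) for a in sys.argv[1:]])
```

```text
(no output)
```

Request:
arm_command --increments '[{"slide": [-0.72, -0.96, 0]}, {"slide": [-0.72, -0.96, 0]}, {"slide": [-0.72, -0.96, 0]}, {"slide": [-0.72, -0.96, 0]}, {"slide": [-0.72, -0.96, 0]}, {"slide": [-0.72, -0.96, 0]}, {"slide": [-0.72, -0.96, 0]}, {"slide": [-0.72, -0.96, 0]}]'

```text
$.increments[0]: bad value
```

Request:
arm_command --increments '[{"slide": [0, 0, 0], "twist": -0.19}, {"slide": [0, 0, 0], "twist": -0.19}, {"slide": [0, 0, 0], "twist": -0.19}, {"slide": [0, 0, 0], "twist": -0.19}, {"slide": [0, 0, 0], "twist": -0.19}, {"slide": [0, 0, 0], "twist": -0.19}, {"slide": [0, 0, 0], "twist": -0.19}, {"slide": [0, 0, 0], "twist": -0.19}]'

```text
clock: 0.95
ee_pos: [0.1921, -0.5417, 0.2309]
tool_rot: [-0.0, 1.0, -0.015, -0.0]
contact_force: [-0.3, 0.1, 0.0]
opening: 1.002
```

```bash
python3 plan.py 0.43 0.08 0.23 0
```

```text
clk 0.9 pos [ 0.1921 -0.5417  0.2309] yaw -1.72 open 1.002 F [-0.3  0.1  0. ] j6 0.23
twist total units -0.038 slide after twist:
slide units [  7.929 -20.724   0.031]
```

Request:
arm_command --increments '[{"slide": [0.8, -0.9, 0], "twist": -0.04}, {"slide": [0.8, -0.9, 0], "twist": 0}, {"slide": [0.7, -0.9, 0], "twist": 0}, {"slide": [0.7, -1, 0], "twist": 0}, {"slide": [0.7, -1, 0], "twist": 0}, {"slide": [0.7, -1, 0], "twist": 0}, {"slide": [0.7, -1, 0], "twist": 0}, {"slide": [0.7, -1, 0], "twist": 0}]'

```text
clock: 1.75
ee_pos: [0.3687, -0.3111, 0.2311]
tool_rot: [-0.0, 1.0, -0.002, -0.0]
contact_force: [1.1, -0.6, 0.6]
opening: 1.002
```

Request:
arm_command --increments '[{"slide": [0.2, -1, 0], "twist": 0}, {"slide": [0.2, -1, 0], "twist": 0}, {"slide": [0.2, -1, 0], "twist": 0}, {"slide": [0.2, -1, 0], "twist": 0}, {"slide": [0.2, -1, 0], "twist": 0}, {"slide": [0.2, -1, 0], "twist": 0}, {"slide": [0.2, -1, 0], "twist": 0}, {"slide": [0.2, -1, 0], "twist": 0}]'

```text
clock: 2.55
ee_pos: [0.4172, -0.0715, 0.2312]
tool_rot: [-0.0, 1.0, -0.002, -0.0]
contact_force: [-0.3, -0.2, -0.2]
opening: 0.997
```

Run:
```python
from h import *
import plan
plan.go(0.43,0.08,0.23,0)
c=shot('wrist','w1');print(c['position'],c['cy'])
```

```text
clk 2.5 pos [ 0.4172 -0.0715  0.2312] yaw -0.28 open 0.997 F [-0.3 -0.2 -0.2] j6 1.22
twist total units -0.006 slide after twist:
slide units [ 0.428 -5.05   0.039]
[0.41843689 0.01053747 0.37369719] 243.73232754815405
```

View pics/w1.png

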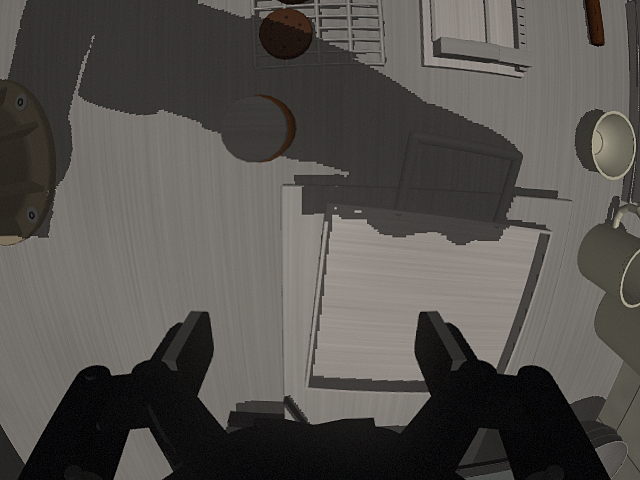

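The wrist view shows the tray (rim corners ~(327,206), (551,232), (308,388)), its pull bar ~(413,133)-(521,153), the jar, the first biscuit at (285,33), and the gauge stop at (478,50).

Request:
arm_command --increments '[{"slide": [0.3, -1, 0], "twist": 0}, {"slide": [0.3, -1, 0], "twist": 0}, {"slide": [0.3, -1, 0], "twist": 0}, {"slide": [0.3, -1, 0], "twist": 0}, {"slide": [0.3, -1, 0], "twist": 0}, {"slide": [0, 0, 0], "twist": 0}]'

```text
clock: 3.2
ee_pos: [0.4635, 0.0795, 0.2309]
tool_rot: [-0.0, 1.0, -0.0, 0.0]
contact_force: [0.6, -0.7, 0.0]
opening: 1.0
```

```bash
cat >> h.py <<'E'
def fcloud(c):
    v,u=np.mgrid[:480,:640]
    x=(u-c['cx'])/c['fx'];y=(v-c['cy'])/c['fy'];t=np.hypot(x,y)+1e-12
    k=np.tan(t)/t; d=c['depth']
    P=np.stack([x*k*d,y*k*d,d],-1)
    return P@R_of(c).T+np.asarray(c['position'])
E
python3 - <<'E'
from h import *
import plan
plan.go(0.43,0.08,0.23,0)
c=shot('wrist','w2')
w=np.load('pics/w1.npz');P=fcloud(w)
for u,v,z in [(327,206,.067),(551,232,.067),(308,388,.067),(413,133,.073),(521,153,.073),(288,33,.026)]:
    print(u,v,onplane(w,u,v,z,True).round(4),P[v,u].round(4))
E
```

```text
clk 3.2 pos [0.4635 0.0795 0.2309] yaw -0.03 open 1.000 F [ 0.6 -0.7  0. ] j6 1.57
twist total units -0.001 slide after twist:
slide units [-1.117 -0.017  0.031]
327 206 [ 0.4298 -0.0575  0.067 ] [ 0.4299 -0.0577  0.0661]
551 232 [ 0.6558 -0.0798  0.067 ] [ 0.6546 -0.0794  0.0685]
308 388 [ 0.4117 -0.2519  0.067 ] [ 0.4117 -0.2518  0.0671]
413 133 [0.4999 0.0058 0.073 ] [0.4986 0.0059 0.0778]
521 153 [ 0.6042 -0.0045  0.073 ] [ 0.6019 -0.0043  0.0768]
288 33 [0.3959 0.0988 0.026 ] [0.3959 0.0987 0.0264]
```

View pics/w2.png

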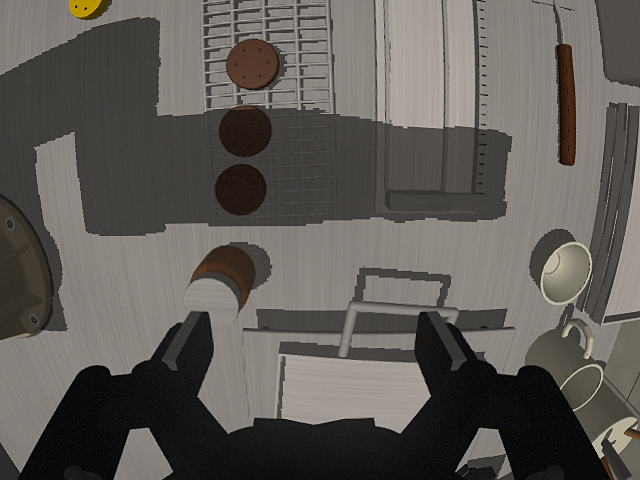

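The tray rim, pull and biscuits measured by ray and by depth agree within a couple of mm. I'll move on for a view of the whole gauge.

Request:
arm_command --increments '[{"slide": [0.2, -1, -0.5], "twist": 0}, {"slide": [0.2, -1, -0.5], "twist": 0}, {"slide": [0.2, -1, -0.5], "twist": 0}, {"slide": [0.2, -1, -0.5], "twist": 0}, {"slide": [0, 0, 0], "twist": 0}]'

```text
clock: 3.75
ee_pos: [0.4889, 0.1985, 0.2929]
tool_rot: [-0.001, 1.0, -0.001, 0.002]
contact_force: [1.0, 0.2, -0.9]
opening: 1.008
```

Run:
```python
from h import *
import plan
plan.go()
c=shot('wrist','w3')
```

```text
clk 3.8 pos [0.4889 0.1985 0.2929] yaw -0.14 open 1.008 F [ 1.   0.2 -0.9] j6 1.81
slide units [0. 0. 0.]
```

View pics/w3.png

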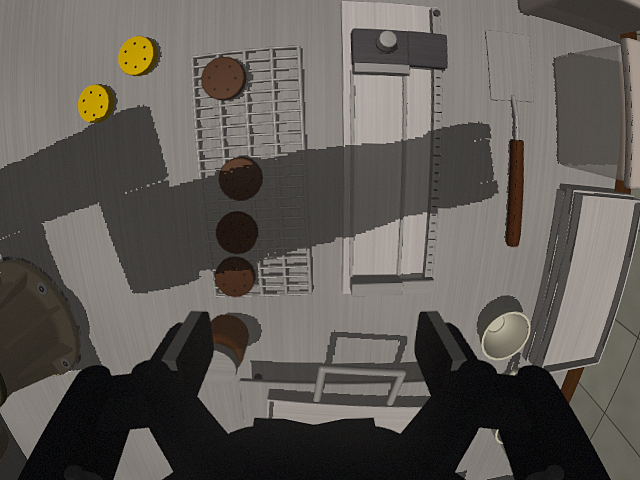

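```bash
cat > wb.py <<'E'
from h import *
def wbis(c,ztop,show=True,box=None):
    f=c['frame'];hsv=cv2.cvtColor(f,cv2.COLOR_RGB2HSV);P=fcloud(c)
    m=((hsv[...,0]<14)|(hsv[...,0]>170))&(hsv[...,1]>45)&(abs(P[...,2]-ztop)<.006)
    m=cv2.morphologyEx(m.astype(np.uint8),cv2.MORPH_CLOSE,np.ones((3,3)))
    cs,_=cv2.findContours(m,cv2.RETR_EXTERNAL,cv2.CHAIN_APPROX_NONE)
    out=[]
    for k in cs:
        if cv2.contourArea(k)<250: continue
        Q=np.array([onplane(c,u,v,ztop,True)[:2] for u,v in k[:,0]])
        (x,y),r=cv2.minEnclosingCircle((Q*1000).astype(np.float32))
        out.append((x/1000,y/1000)); print('biscuit px',k[:,0].mean(0).round(),'xy',round(x/1000,4),round(y/1000,4),'r',round(r,1),'mean',Q.mean(0).round(4))
    return out
E
python3 - <<'E'
from wb import *
w=np.load('pics/w3.npz');wbis(w,.026);P=fcloud(w)
f=w['frame'][:310,320:470,::-1];cv2.imwrite('pics/g3.png',cv2.resize(f[:155],None,fx=5,fy=3.8,interpolation=2)) 
cv2.imwrite('pics/g3a.png',cv2.resize(w['frame'][0:100,330:460,::-1],None,fx=6,fy=6,interpolation=2))
cv2.imwrite('pics/g3b.png',cv2.resize(w['frame'][210:310,330:460,::-1],None,fx=6,fy=6,interpolation=2))
E
```

```text
biscuit px [234. 277.] xy 0.3943 0.102 r 26.0 mean [0.3945 0.1029]
biscuit px [236. 233.] xy 0.401 0.1583 r 25.4 mean [0.4008 0.159 ]
biscuit px [240. 178.] xy 0.409 0.2224 r 25.4 mean [0.409  0.2229]
biscuit px [223.  78.] xy 0.3921 0.3368 r 25.2 mean [0.3924 0.3367]
```

View pics/g3a.png

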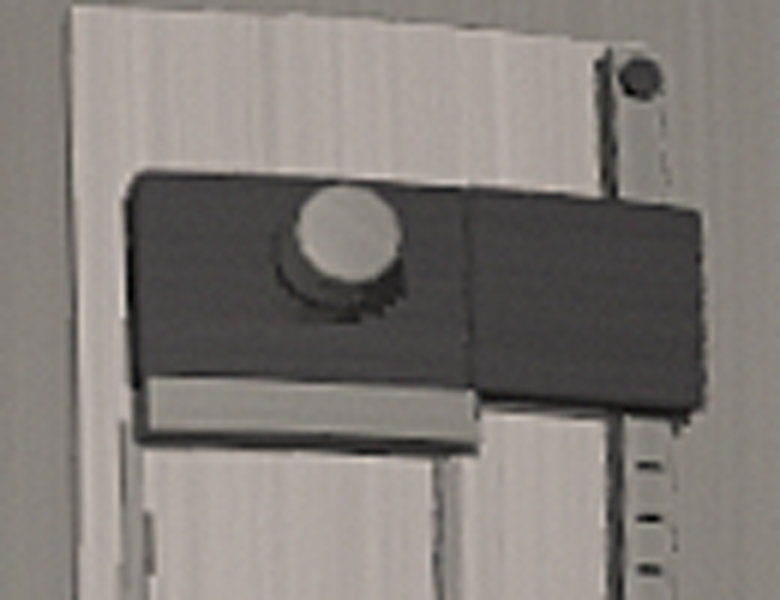

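View pics/g3b.png

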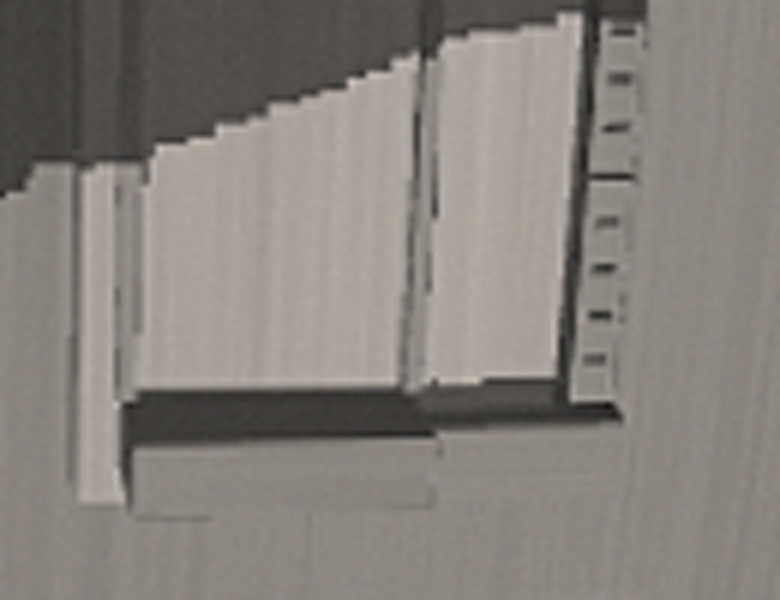

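Run:
```python
from h import *
w=np.load('pics/w3.npz');P=fcloud(w)
def A(n,u,v,z,b=0):
    U,V=330+u/6,b+v/6;print(n,onplane(w,U,V,z,True).round(4),P[int(round(V)),int(round(U))].round(4))
A('post',348,232,.072)
A('face topL',148,432,.038);A('face topR',477,442,.038)
A('stop L',134,444,.038,210);A('stop R',434,438,.038,210)
A('baseL top',72,8,.012);A('baseL bot',77,500,.012,210)
A('railL out bot',118,390,.016,210);A('railL out top',122,470,.016)
A('railR in bot',405,380,.016,210);A('railR in top',440,480,.016)
A('railL in top',145,480,.016);A('railL in bot',138,380,.016,210)
```

```text
post [0.5635 0.3694 0.072 ] [0.5632 0.3687 0.0734]
face topL [0.5345 0.3385 0.038 ] [0.5351 0.3388 0.036 ]
face topR [0.5938 0.3399 0.038 ] [0.601  0.3433 0.0128]
stop L [0.5366 0.0992 0.038 ] [0.5362 0.0991 0.0379]
stop R [0.5971 0.0994 0.038 ] [0.5964 0.0999 0.039 ]
baseL top [0.5238 0.4277 0.012 ] [0.5237 0.4278 0.0131]
baseL bot [0.528  0.0745 0.012 ] [0.5282 0.0749 0.012 ]
railL out bot [0.5354 0.1014 0.016 ] [0.5358 0.1015 0.0163]
railL out top [0.5322 0.3343 0.016 ] [0.5319 0.3347 0.0154]
railR in bot [0.5956 0.1028 0.016 ] [0.5962 0.1033 0.0161]
railR in top [0.5924 0.3353 0.016 ] [0.5923 0.3354 0.0148]
railL in top [0.5364 0.3325 0.016 ] [0.5365 0.3328 0.0134]
railL in bot [0.5395 0.1036 0.016 ] [0.5399 0.1025 0.0123]
```

The gauge midline is x ≈ 0.567 at the stop (y ≈ 0.099) and runs almost along world y. The jaw face is at y ≈ 0.339 to 0.344, and the four biscuits are located with r ≈ 25 mm. I'll pick the third biscuit first.

Request:
arm_command --increments '[{"slide": [-0.9, -0.27, 0.9], "twist": 0}, {"slide": [-0.9, -0.27, 0.9], "twist": 0}, {"slide": [-0.87, -0.26, 1], "twist": 0}, {"slide": [0, 0, 1], "twist": 0}, {"slide": [0, 0, 1], "twist": 0}, {"slide": [0, 0, 1], "twist": 0}, {"slide": [0, 0, 0], "twist": 0}]'

```text
clock: 4.5
ee_pos: [0.4038, 0.2184, 0.1133]
tool_rot: [0.002, 1.0, -0.003, -0.004]
contact_force: [-1.5, -0.4, -0.7]
opening: 0.999
```

Run:
```python
from wb import *
import plan
plan.go(.409,.2224,.012,0.5)
c=shot('wrist','w4');wbis(c,.026)
```

```text
clk 4.5 pos [0.4038 0.2184 0.1133] yaw -0.38 open 0.999 F [-1.5 -0.4 -0.7] j6 1.90
twist total units -0.020 slide after twist:
slide units [ 0.176 -0.132  3.378]
biscuit px [301. 386.] xy 0.3919 0.1035 r 26.7 mean [0.3932 0.1046]
biscuit px [308. 327.] xy 0.3997 0.1598 r 25.8 mean [0.3996 0.1606]
biscuit px [318. 244.] xy 0.4075 0.2234 r 25.2 mean [0.4075 0.2237]
biscuit px [291.  67.] xy 0.3909 0.3371 r 24.8 mean [0.3912 0.3369]
```

View pics/w4.png

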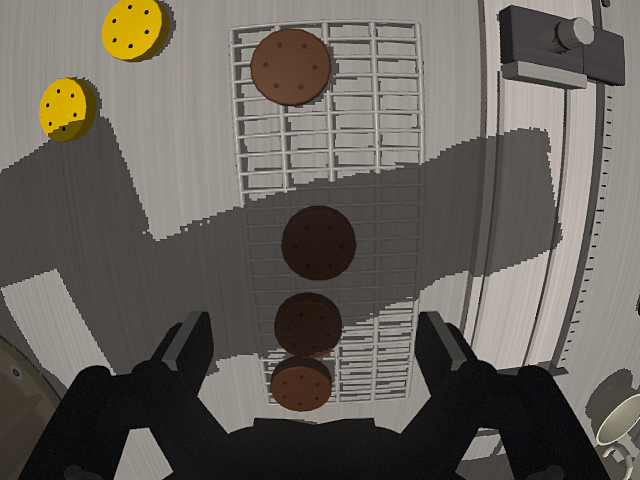

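Request:
arm_command --increments '[{"slide": [0.15, -0.15, 0.6], "twist": -0.02}, {"slide": [0, 0, 0.9], "twist": 0}, {"slide": [0, 0, 0.9], "twist": 0}, {"slide": [0, 0, 0.6], "twist": 0}, {"slide": [0, 0, 0.37], "twist": 0}, {"slide": [0, 0, 0], "twist": 0}, {"slide": [0, 0, 0], "twist": 0}]'

```text
clock: 5.25
ee_pos: [0.4131, 0.2257, 0.0173]
tool_rot: [-0.0, 1.0, 0.005, 0.001]
contact_force: [0.3, 0.3, 0.6]
opening: 0.999
```

```bash
python3 plan.py .408 .223 .012 0.5
```

```text
clk 5.2 pos [0.4131 0.2257 0.0173] yaw 0.60 open 0.999 F [0.3 0.3 0.6] j6 1.89
twist total units 0.002 slide after twist:
slide units [-0.17   0.089  0.176]
```

Request:
arm_command --increments '[{"slide": [-0.17, 0.09, 0.17], "twist": 0}, {"slide": [0, 0, 0], "twist": 0}, {"slide": [0, 0, 0], "twist": 0}]'

```text
clock: 5.55
ee_pos: [0.4069, 0.2229, 0.0114]
tool_rot: [-0.0, 1.0, 0.006, 0.0]
contact_force: [0.1, 0.4, 1.5]
opening: 1.004
```

Request:
arm_command --increments '[{"slide": [0, 0, 0], "twist": 0}, {"slide": [0, 0, 0], "twist": 0}, {"slide": [0, 0, 0], "twist": 0}, {"slide": [0, 0, 0], "twist": 0}, {"slide": [0, 0, 0], "twist": 0}, {"slide": [0, 0, 0], "twist": 0}]' --jaw 0.3

```text
clock: 6.15
ee_pos: [0.4073, 0.2231, 0.0118]
tool_rot: [-0.0, 1.0, 0.006, 0.0]
contact_force: [-1.7, -0.4, 6.3]
opening: 0.556
```

Run:
```python
from wb import *
import plan
plan.go(.408,.223,.012,0.5)
c=shot('wrist','w5');wbis(c,.026)
```

```text
clk 6.2 pos [0.4073 0.2231 0.0118] yaw 0.63 open 0.556 F [-1.7 -0.4  6.3] j6 1.89
twist total units 0.003 slide after twist:
slide units [ 0.023  0.003 -0.007]
biscuit px [294. 412.] xy 0.3998 0.176 r 20.2 mean [0.3998 0.1794]
biscuit px [313. 329.] xy 0.4079 0.2242 r 25.9 mean [0.4081 0.2254]
biscuit px [267.  44.] xy 0.3906 0.3367 r 24.7 mean [0.3909 0.3344]
```

View pics/w5.png

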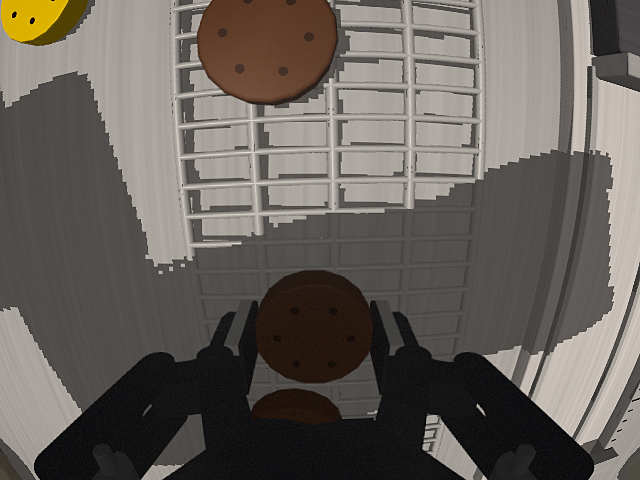

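Request:
arm_command --increments '[{"slide": [0, 0, -0.4], "twist": 0}, {"slide": [0, 0, -0.8], "twist": 0}, {"slide": [0, 0, -0.8], "twist": 0}, {"slide": [0.8, -0.1, -0.2], "twist": 0}, {"slide": [0.9, -0.1, 0], "twist": 0}, {"slide": [0.9, -0.1, 0], "twist": 0}, {"slide": [0.9, -0.1, 0], "twist": 0}, {"slide": [0.9, -0.1, 0], "twist": 0}]'

```text
clock: 7.0
ee_pos: [0.5398, 0.2395, 0.0769]
tool_rot: [0.0, 1.0, 0.006, -0.0]
contact_force: [-0.1, -0.4, -1.2]
opening: 0.555
```

Request:
arm_command --increments '[{"slide": [0.8, 0, 0], "twist": 0}, {"slide": [0, 0, 0], "twist": 0}, {"slide": [0, 0, 0], "twist": 0}, {"slide": [0, 0, 0], "twist": 0}]'

```text
clock: 7.4
ee_pos: [0.5616, 0.2395, 0.0767]
tool_rot: [0.0, 1.0, 0.006, -0.001]
contact_force: [0.4, 0.1, 0.2]
opening: 0.556
```

Run:
```python
from wb import *
import plan
plan.go(.5652,.2390,.014,0.6)
c=shot('wrist','w6')
```

```text
clk 7.4 pos [0.5616 0.2395 0.0767] yaw 0.64 open 0.556 F [0.4 0.1 0.2] j6 1.83
twist total units 0.001 slide after twist:
slide units [0.12  0.019 2.088]
```

View pics/w6.png

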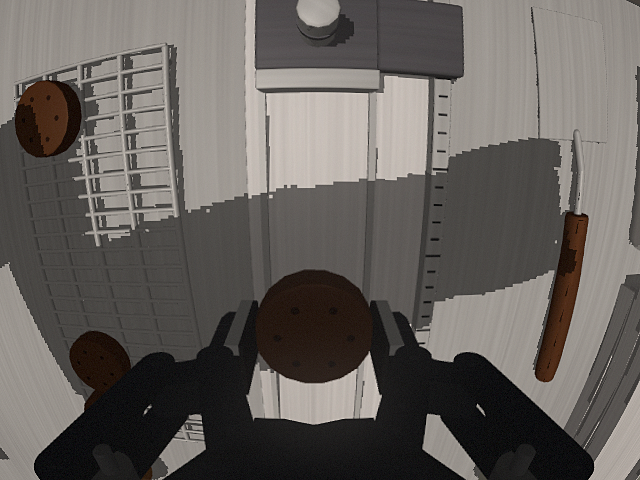

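Run:
```python
from h import *
w=np.load('pics/w6.npz');P=fcloud(w)
for u,v,z in [(257,80,.038),(380,82,.038),(320,10,.072)]: print(onplane(w,u,v,z,True).round(4),P[v,u].round(4))
for v in (110,150,180,220): 
    r=w['frame'][v].astype(int).sum(1)
    print(v,[(u,r[u]) for u in list(range(258,280,2))+list(range(360,382,2))])
for v in (120,180,220):
  for u in(266,272,367,374): print(u,v,onplane(w,u,v,.016,True).round(4))
```

```text
[0.5344 0.3439 0.038 ] [0.5344 0.3439 0.0379]
[0.5934 0.3438 0.038 ] [0.5981 0.3471 0.0111]
[0.5637 0.3686 0.072 ] [0.5637 0.3689 0.071 ]
110 [(258, np.int64(539)), (260, np.int64(536)), (262, np.int64(530)), (264, np.int64(526)), (266, np.int64(348)), (268, np.int64(599)), (270, np.int64(566)), (272, np.int64(553)), (274, np.int64(561)), (276, np.int64(579)), (278, np.int64(576)), (360, np.int64(570)), (362, np.int64(570)), (364, np.int64(571)), (366, np.int64(570)), (368, np.int64(360)), (370, np.int64(485)), (372, np.int64(468)), (374, np.int64(473)), (376, np.int64(512)), (378, np.int64(558)), (380, np.int64(577))]
150 [(258, np.int64(565)), (260, np.int64(539)), (262, np.int64(535)), (264, np.int64(557)), (266, np.int64(322)), (268, np.int64(291)), (270, np.int64(617)), (272, np.int64(554)), (274, np.int64(561)), (276, np.int64(584)), (278, np.int64(585)), (360, np.int64(565)), (362, np.int64(575)), (364, np.int64(559)), (366, np.int64(573)), (368, np.int64(312)), (370, np.int64(480)), (372, np.int64(470)), (374, np.int64(488)), (376, np.int64(289)), (378, np.int64(597)), (380, 
[... 665 characters left out ...]
272, np.int64(277)), (274, np.int64(265)), (276, np.int64(282)), (278, np.int64(289)), (360, np.int64(287)), (362, np.int64(271)), (364, np.int64(272)), (366, np.int64(185)), (368, np.int64(231)), (370, np.int64(229)), (372, np.int64(230)), (374, np.int64(280)), (376, np.int64(267)), (378, np.int64(281)), (380, np.int64(282))]
266 120 [0.536  0.3243 0.016 ]
272 120 [0.5393 0.3243 0.016 ]
367 120 [0.5906 0.325  0.016 ]
374 120 [0.5944 0.3252 0.016 ]
266 180 [0.5358 0.2911 0.016 ]
272 180 [0.5391 0.2911 0.016 ]
367 180 [0.5917 0.2918 0.016 ]
374 180 [0.5956 0.2919 0.016 ]
266 220 [0.5353 0.2682 0.016 ]
272 220 [0.5388 0.2682 0.016 ]
367 220 [0.5927 0.2689 0.016 ]
374 220 [0.5968 0.2689 0.016 ]
```

Request:
arm_command --increments '[{"slide": [0.12, 0.02, 0.3], "twist": 0}, {"slide": [0, 0, 0.5], "twist": 0}, {"slide": [0, 0, 0.5], "twist": 0}, {"slide": [0, 0, 0.4], "twist": 0}, {"slide": [0, 0, 0.2], "twist": 0}, {"slide": [0, 0, 0.14], "twist": 0}, {"slide": [0, 0, 0], "twist": 0}, {"slide": [0, 0, 0], "twist": 0}]'

```text
clock: 8.25
ee_pos: [0.5665, 0.2392, 0.0162]
tool_rot: [-0.0, 1.0, 0.005, 0.0]
contact_force: [-0.6, 0.1, -1.1]
opening: 0.556
```

```bash
python3 plan.py .5652 .2390 .014 0.6
```

```text
clk 8.2 pos [0.5665 0.2392 0.0162] yaw 0.63 open 0.556 F [-0.6  0.1 -1.1] j6 1.83
twist total units 0.001 slide after twist:
slide units [-0.044  0.005  0.073]
```

Request:
arm_command --increments '[{"slide": [-0.04, 0, 0.07], "twist": 0}, {"slide": [0, 0, 0], "twist": 0}, {"slide": [0, 0, 0], "twist": 0}]'

```text
clock: 8.55
ee_pos: [0.5655, 0.2391, 0.0141]
tool_rot: [-0.0, 1.0, 0.005, 0.0]
contact_force: [-0.2, -0.3, -0.1]
opening: 0.556
```

Request:
arm_command --increments '[{"slide": [0, 0, 0], "twist": 0}, {"slide": [0, 0, 0], "twist": 0}, {"slide": [0, 0, 0], "twist": 0}]' --jaw 0.85

```text
clock: 8.85
ee_pos: [0.5654, 0.2391, 0.0139]
tool_rot: [0.0, 1.0, 0.005, 0.0]
contact_force: [0.5, 0.4, 0.1]
opening: 0.853
```

Request:
arm_command --increments '[{"slide": [0, 0, -0.3], "twist": 0}, {"slide": [0, 0, -0.7], "twist": 0}, {"slide": [0, 0, -0.9], "twist": 0}, {"slide": [0, 0, 0], "twist": 0}, {"slide": [0, 0, 0], "twist": 0}]' --jaw 1

```text
clock: 9.35
ee_pos: [0.5661, 0.2393, 0.0721]
tool_rot: [-0.0, 1.0, 0.005, 0.001]
contact_force: [-0.0, 0.1, 0.8]
opening: 0.997
```

Run:
```python
from wb import *
import plan
plan.go(.400,.159,.08,0)
c=shot('wrist','w7');print('rack');wbis(c,.026);print('gauge');wbis(c,.028)
```

```text
clk 9.3 pos [0.5661 0.2393 0.0721] yaw 0.63 open 0.997 F [-0.   0.1  0.8] j6 1.83
twist total units 0.014 slide after twist:
slide units [-5.538  2.677 -0.263]
rack
biscuit px [ 87. 359.] xy 0.4029 0.16 r 27.4 mean [0.4035 0.1687]
biscuit px [564. 323.] xy 0.7441 0.1988 r 42.5 mean [0.7455 0.2006]
biscuit px [312. 275.] xy 0.5666 0.239 r 25.9 mean [0.5668 0.2399]
biscuit px [ 34. 120.] xy 0.3939 0.3372 r 26.5 mean [0.3948 0.3372]
gauge
biscuit px [ 86. 360.] xy 0.4025 0.1632 r 26.2 mean [0.4043 0.1699]
biscuit px [312. 276.] xy 0.5666 0.2395 r 25.3 mean [0.5668 0.2402]
biscuit px [ 33. 120.] xy 0.3949 0.3373 r 25.5 mean [0.3958 0.3371]
```

View pics/w7.png

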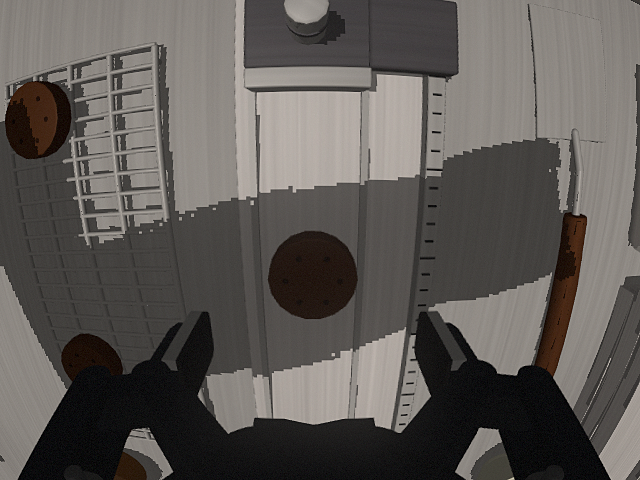

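The first biscuit lies flat in the channel at (0.566, 0.239). Next is the biscuit at (0.400, 0.159).

Request:
arm_command --increments '[{"slide": [-0.9, 0.45, -0.2], "twist": 0}, {"slide": [-0.95, 0.45, 0], "twist": 0}, {"slide": [-0.95, 0.45, 0], "twist": 0}, {"slide": [-0.95, 0.45, 0], "twist": 0}, {"slide": [-0.95, 0.45, 0], "twist": 0}, {"slide": [-0.8, 0.43, 0], "twist": 0.01}, {"slide": [0, 0, 0], "twist": 0}, {"slide": [0, 0, 0], "twist": 0}]'

```text
clock: 10.2
ee_pos: [0.4007, 0.1567, 0.0764]
tool_rot: [0.0, 1.0, 0.001, -0.0]
contact_force: [-0.3, 0.1, 0.4]
opening: 1.0
```

Run:
```python
from wb import *
import plan
c=shot('wrist','w8');b=wbis(c,.026)
k=min(b,key=lambda p:np.hypot(p[0]-.4,p[1]-.159));plan.go(k[0],k[1],.012,0.3)
```

```text
biscuit px [299. 350.] xy 0.3933 0.103 r 26.0 mean [0.3931 0.104 ]
biscuit px [309. 268.] xy 0.3993 0.1592 r 25.4 mean [0.3994 0.1599]
biscuit px [576. 147.] xy 0.5647 0.2375 r 27.8 mean [0.5643 0.2382]
clk 10.2 pos [0.4018 0.157  0.0766] yaw 0.17 open 1.003 F [ 0.2 -0.4  0.9] j6 1.75
twist total units -0.003 slide after twist:
slide units [-0.082 -0.072  2.155]
```

Request:
arm_command --increments '[{"slide": [-0.06, -0.07, 0.5], "twist": 0}, {"slide": [0, 0, 0.8], "twist": 0}, {"slide": [0, 0, 0.5], "twist": 0}, {"slide": [0, 0, 0.33], "twist": 0}, {"slide": [0, 0, 0], "twist": 0}, {"slide": [0, 0, 0], "twist": 0}, {"slide": [0, 0, 0], "twist": 0}]'

```text
clock: 10.95
ee_pos: [0.4003, 0.1592, 0.0135]
tool_rot: [-0.0, 1.0, 0.002, 0.001]
contact_force: [-0.0, -0.2, -0.5]
opening: 0.999
```

```bash
python3 plan.py .400 .159 .012 0.3
```

```text
clk 10.9 pos [0.4003 0.1592 0.0135] yaw 0.18 open 0.999 F [-0.  -0.2 -0.5] j6 1.76
twist total units -0.003 slide after twist:
slide units [-0.01   0.007  0.051]
```

Request:
arm_command --increments '[{"slide": [0, 0, 0.05], "twist": 0}, {"slide": [0, 0, 0], "twist": 0}, {"slide": [0, 0, 0], "twist": 0}, {"slide": [0, 0, 0], "twist": 0}, {"slide": [0, 0, 0], "twist": 0}, {"slide": [0, 0, 0], "twist": 0}]' --jaw 0.3

```text
clock: 11.55
ee_pos: [0.3997, 0.159, 0.0122]
tool_rot: [-0.0, 1.0, 0.002, 0.0]
contact_force: [-1.5, -0.6, 7.7]
opening: 0.557
```

Request:
arm_command --increments '[{"slide": [0, 0, -0.4], "twist": 0}, {"slide": [0, 0, -0.8], "twist": 0}, {"slide": [0, 0, -0.8], "twist": 0}, {"slide": [0.7, -0.1, -0.2], "twist": 0}, {"slide": [0.9, -0.15, 0], "twist": 0}, {"slide": [0.9, -0.15, 0], "twist": 0}, {"slide": [0.9, -0.15, 0], "twist": 0}, {"slide": [0.9, -0.15, 0], "twist": 0}]'

```text
clock: 12.35
ee_pos: [0.5293, 0.1805, 0.0775]
tool_rot: [0.0, 1.0, 0.002, 0.0]
contact_force: [-0.3, 0.4, 0.6]
opening: 0.559
```

Request:
arm_command --increments '[{"slide": [0.8, -0.1, 0], "twist": 0}, {"slide": [0.4, 0, 0], "twist": 0}, {"slide": [0, 0, 0], "twist": 0}, {"slide": [0, 0, 0], "twist": 0}, {"slide": [0, 0, 0], "twist": 0}]'

```text
clock: 12.85
ee_pos: [0.563, 0.1834, 0.0772]
tool_rot: [0.0, 1.0, 0.002, -0.001]
contact_force: [0.0, 0.0, -0.7]
opening: 0.56
```

```bash
python3 plan.py .5659 .1830 .014 0.3
```

```text
clk 12.8 pos [0.563  0.1834 0.0772] yaw 0.18 open 0.560 F [ 0.   0.  -0.7] j6 1.75
twist total units -0.003 slide after twist:
slide units [0.096 0.014 2.107]
```

Request:
arm_command --increments '[{"slide": [0.06, 0.01, 0.4], "twist": 0}, {"slide": [0, 0, 0.5], "twist": 0}, {"slide": [0, 0, 0.5], "twist": 0}, {"slide": [0, 0, 0.4], "twist": 0}, {"slide": [0, 0, 0.2], "twist": 0}, {"slide": [0, 0, 0.1], "twist": 0}, {"slide": [0, 0, 0], "twist": 0}, {"slide": [0, 0, 0], "twist": 0}]'

```text
clock: 13.65
ee_pos: [0.5665, 0.1833, 0.0147]
tool_rot: [-0.0, 1.0, 0.002, 0.0]
contact_force: [0.2, -0.9, 0.2]
opening: 0.558
```

```bash
python3 plan.py .5659 .1830 .014 0.3
```

```text
clk 13.7 pos [0.5665 0.1833 0.0147] yaw 0.18 open 0.558 F [ 0.2 -0.9  0.2] j6 1.75
twist total units -0.003 slide after twist:
slide units [-0.019  0.009  0.024]
```

Release, rise, then go over biscuit 1 at (0.393, 0.103): about (-5.8, +2.67) units.

Request:
arm_command --increments '[{"slide": [-0.02, 0, 0.02], "twist": 0}, {"slide": [0, 0, 0], "twist": 0}, {"slide": [0, 0, 0], "twist": 0}, {"slide": [0, 0, 0], "twist": 0}]' --jaw 0.85

```text
clock: 14.05
ee_pos: [0.5655, 0.1832, 0.0138]
tool_rot: [0.0, 1.0, 0.002, 0.0]
contact_force: [0.4, -0.4, -0.7]
opening: 0.847
```

Request:
arm_command --increments '[{"slide": [0, 0, -0.3], "twist": 0}, {"slide": [0, 0, -0.7], "twist": 0}, {"slide": [0, 0, -1], "twist": 0}, {"slide": [-0.9, 0.4, -0.2], "twist": 0}, {"slide": [-0.95, 0.45, 0], "twist": 0}, {"slide": [-0.95, 0.45, 0], "twist": 0}, {"slide": [-0.95, 0.45, 0], "twist": 0}, {"slide": [-0.95, 0.45, 0], "twist": 0}]' --jaw 1

```text
clock: 14.85
ee_pos: [0.4238, 0.1163, 0.0805]
tool_rot: [0.0, 1.0, 0.002, 0.001]
contact_force: [-0.3, -0.3, -0.5]
opening: 1.0
```

Request:
arm_command --increments '[{"slide": [-0.8, 0.35, 0], "twist": 0}, {"slide": [-0.2, 0.1, 0], "twist": 0}, {"slide": [0, 0, 0], "twist": 0}, {"slide": [0, 0, 0], "twist": 0}]'

```text
clock: 15.25
ee_pos: [0.3966, 0.1034, 0.0805]
tool_rot: [-0.0, 1.0, 0.001, 0.001]
contact_force: [0.7, 0.2, 0.2]
opening: 1.005
```

Run:
```python
from wb import *
import plan
c=shot('wrist','w9');b=wbis(c,.026)
k=min(b,key=lambda p:np.hypot(p[0]-.393,p[1]-.103));plan.go(k[0],k[1],.012,0.3)
```

```text
biscuit px [279. 372.] xy 0.3725 0.0158 r 28.7 mean [0.375  0.0306]
biscuit px [305. 272.] xy 0.393 0.102 r 25.3 mean [0.3931 0.1024]
biscuit px [577. 151.] xy 0.5659 0.1818 r 27.5 mean [0.5653 0.1822]
biscuit px [579.  66.] xy 0.5649 0.2377 r 27.7 mean [0.5641 0.2375]
clk 15.3 pos [0.3966 0.1034 0.0804] yaw 0.18 open 1.002 F [ 0.3  1.1 -0.1] j6 1.63
twist total units -0.003 slide after twist:
slide units [-0.122  0.047  2.279]
```

View pics/w9.png

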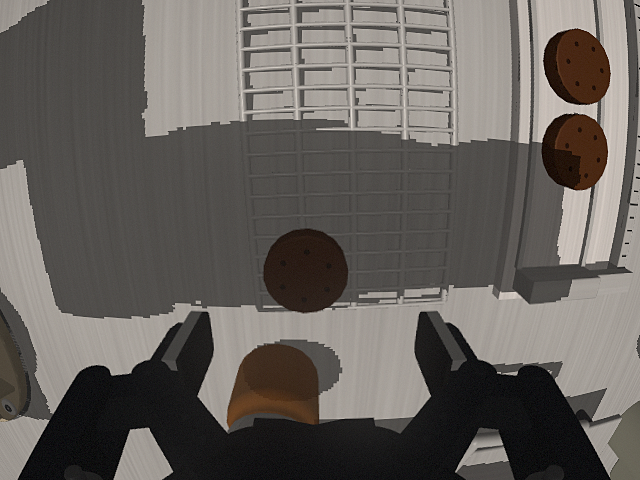

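Run:
```python
from h import *
w=np.load('pics/w2.npz');P=fcloud(w)
m=(abs(P[...,2]-.085)<.004)&(P[...,0]>.3)&(P[...,0]<.46)&(P[...,1]>-.08)&(P[...,1]<.1)
Q=P[m];print(len(Q),Q.min(0),Q.max(0))
for t in('w2','w3'):
    w=np.load(f'pics/{t}.npz');P=fcloud(w);m=(P[...,2]>.03)&(P[...,2]<.088)&(P[...,0]>.3)&(P[...,0]<.46)&(P[...,1]>-.08)&(P[...,1]<.1)
    Q=P[m];print(len(Q),np.percentile(Q,[1,99],axis=0).round(3))
```

```text
2036 [ 0.34622833 -0.0168124   0.0810018 ] [0.39845236 0.03570375 0.087219  ]
5738 [[ 0.349 -0.079  0.033]
 [ 0.458  0.038  0.086]]
2933 [[ 0.361 -0.079  0.032]
 [ 0.458  0.039  0.086]]
```

Request:
arm_command --increments '[{"slide": [-0.12, 0.04, 0.5], "twist": 0}, {"slide": [0, 0, 0.8], "twist": 0}, {"slide": [0, 0, 0.6], "twist": 0}, {"slide": [0, 0, 0.35], "twist": 0}, {"slide": [0, 0, 0], "twist": 0}, {"slide": [0, 0, 0], "twist": 0}, {"slide": [0, 0, 0], "twist": 0}]'

```text
clock: 16.0
ee_pos: [0.3922, 0.1021, 0.013]
tool_rot: [-0.0, 1.0, 0.002, 0.001]
contact_force: [0.2, 0.3, 0.1]
opening: 1.0
```

```bash
python3 plan.py .393 .102 .012 0.3
```

```text
clk 16.0 pos [0.3922 0.1021 0.013 ] yaw 0.19 open 1.000 F [0.2 0.3 0.1] j6 1.62
twist total units -0.003 slide after twist:
slide units [0.028 0.003 0.033]
```

Request:
arm_command --increments '[{"slide": [0.02, 0, 0.03], "twist": 0}, {"slide": [0, 0, 0], "twist": 0}, {"slide": [0, 0, 0], "twist": 0}, {"slide": [0, 0, 0], "twist": 0}, {"slide": [0, 0, 0], "twist": 0}, {"slide": [0, 0, 0], "twist": 0}]' --jaw 0.3

```text
clock: 16.6
ee_pos: [0.3922, 0.102, 0.0123]
tool_rot: [0.0, 1.0, 0.002, 0.001]
contact_force: [-1.8, 0.2, 9.2]
opening: 0.554
```

Request:
arm_command --increments '[{"slide": [0, 0, -0.4], "twist": 0}, {"slide": [0, 0, -0.8], "twist": 0}, {"slide": [0, 0, -0.8], "twist": 0}, {"slide": [0.7, -0.1, -0.2], "twist": 0}, {"slide": [0.9, -0.15, 0], "twist": 0}, {"slide": [0.9, -0.15, 0], "twist": 0}, {"slide": [0.9, -0.15, 0], "twist": 0}, {"slide": [0.9, -0.15, 0], "twist": 0}]'

```text
clock: 17.4
ee_pos: [0.5216, 0.1235, 0.0775]
tool_rot: [0.0, 1.0, 0.002, 0.0]
contact_force: [0.2, -0.4, 0.4]
opening: 0.556
```

Request:
arm_command --increments '[{"slide": [0.9, -0.1, 0], "twist": 0}, {"slide": [0.6, 0, 0], "twist": 0}, {"slide": [0, 0, 0], "twist": 0}, {"slide": [0, 0, 0], "twist": 0}, {"slide": [0, 0, 0], "twist": 0}]'

```text
clock: 17.9
ee_pos: [0.5642, 0.1264, 0.0771]
tool_rot: [0.0, 1.0, 0.002, -0.001]
contact_force: [-0.2, 0.2, -0.3]
opening: 0.559
```

```bash
python3 plan.py .5666 .1275 .014 0.3
```

```text
clk 17.9 pos [0.5642 0.1264 0.0771] yaw 0.18 open 0.559 F [-0.2  0.2 -0.3] j6 1.65
twist total units -0.003 slide after twist:
slide units [ 0.079 -0.035  2.104]
```

Request:
arm_command --increments '[{"slide": [0.04, -0.04, 0.4], "twist": 0}, {"slide": [0, 0, 0.5], "twist": 0}, {"slide": [0, 0, 0.5], "twist": 0}, {"slide": [0, 0, 0.4], "twist": 0}, {"slide": [0, 0, 0.2], "twist": 0}, {"slide": [0, 0, 0.1], "twist": 0}, {"slide": [0, 0, 0], "twist": 0}, {"slide": [0, 0, 0], "twist": 0}]'

```text
clock: 18.7
ee_pos: [0.5672, 0.1277, 0.0147]
tool_rot: [0.0, 1.0, 0.002, 0.0]
contact_force: [-0.1, 0.3, -0.6]
opening: 0.554
```

```bash
python3 plan.py .5666 .1275 .014 0.3
```

```text
clk 18.7 pos [0.5672 0.1277 0.0147] yaw 0.18 open 0.554 F [-0.1  0.3 -0.6] j6 1.65
twist total units -0.003 slide after twist:
slide units [-0.02   0.008  0.024]
```

Request:
arm_command --increments '[{"slide": [-0.02, 0, 0.02], "twist": 0}, {"slide": [0, 0, 0], "twist": 0}, {"slide": [0, 0, 0], "twist": 0}, {"slide": [0, 0, 0], "twist": 0}]' --jaw 0.85

```text
clock: 19.1
ee_pos: [0.5663, 0.1277, 0.0138]
tool_rot: [0.0, 1.0, 0.002, 0.0]
contact_force: [0.2, 0.5, 0.1]
opening: 0.848
```

Request:
arm_command --increments '[{"slide": [0, 0, -0.3], "twist": 0}, {"slide": [0, 0, -0.7], "twist": 0}, {"slide": [0, 0, -1], "twist": 0}, {"slide": [-0.8, -0.9, -0.3], "twist": 0}, {"slide": [-0.8, -1, -0.3], "twist": 0}, {"slide": [-0.8, -1, 0], "twist": 0}, {"slide": [-0.8, -1, 0], "twist": 0}, {"slide": [-0.8, -1, 0], "twist": 0}]' --jaw 1

```text
clock: 19.9
ee_pos: [0.4451, 0.2754, 0.0928]
tool_rot: [-0.0, 1.0, 0.001, 0.001]
contact_force: [0.2, 0.3, 0.2]
opening: 0.999
```

Request:
arm_command --increments '[{"slide": [-0.8, -1, 0], "twist": 0}, {"slide": [-0.8, -0.9, 0], "twist": 0}, {"slide": [-0.1, -0.1, 0], "twist": 0}, {"slide": [0, 0, 0], "twist": 0}, {"slide": [0, 0, 0], "twist": 0}]'

```text
clock: 20.4
ee_pos: [0.3953, 0.3339, 0.0922]
tool_rot: [-0.0, 1.0, 0.001, 0.0]
contact_force: [0.9, 0.1, 0.5]
opening: 1.002
```

Run:
```python
from wb import *
import plan
c=shot('wrist','w10');b=wbis(c,.026)
k=min(b,key=lambda p:np.hypot(p[0]-.392,p[1]-.337));plan.go(k[0],k[1],.012,0.3)
```

```text
biscuit px [486. 453.] xy 0.5603 0.1398 r 43.2 mean [0.5607 0.1382]
biscuit px [524. 360.] xy 0.566 0.2445 r 27.7 mean [0.5631 0.2504]
biscuit px [304. 255.] xy 0.3907 0.3388 r 25.2 mean [0.3907 0.3392]
clk 20.4 pos [0.3955 0.3336 0.0921] yaw 0.11 open 1.002 F [-0.2  0.5  0.1] j6 2.11
twist total units -0.004 slide after twist:
slide units [-0.159 -0.172  2.668]
```

View pics/w10.png

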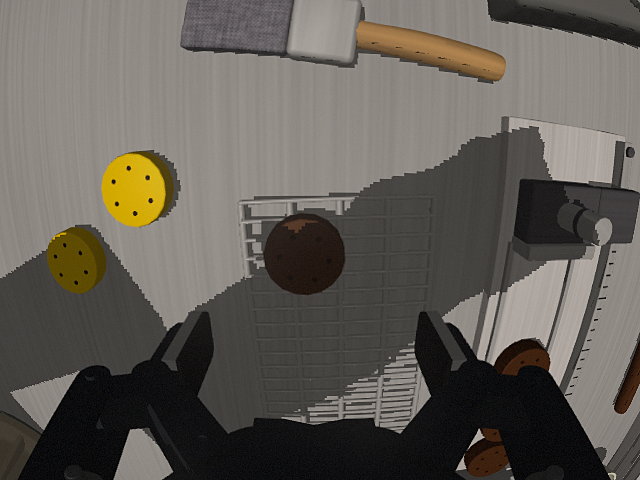

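Request:
arm_command --increments '[{"slide": [-0.15, -0.15, 0.7], "twist": 0}, {"slide": [0, 0, 0.9], "twist": 0}, {"slide": [0, 0, 0.7], "twist": 0}, {"slide": [0, 0, 0.35], "twist": 0}, {"slide": [0, 0, 0], "twist": 0}, {"slide": [0, 0, 0], "twist": 0}, {"slide": [0, 0, 0], "twist": 0}]'

```text
clock: 21.15
ee_pos: [0.3912, 0.339, 0.0134]
tool_rot: [-0.001, 1.0, 0.001, 0.001]
contact_force: [0.9, 0.7, 0.1]
opening: 0.999
```

```bash
python3 plan.py .391 .338 .012 0.3
```

```text
clk 21.1 pos [0.3912 0.339  0.0134] yaw 0.15 open 0.999 F [0.9 0.7 0.1] j6 2.13
twist total units -0.003 slide after twist:
slide units [-0.008  0.033  0.046]
```

Request:
arm_command --increments '[{"slide": [0, 0.03, 0.04], "twist": 0}, {"slide": [0, 0, 0], "twist": 0}, {"slide": [0, 0, 0], "twist": 0}, {"slide": [0, 0, 0], "twist": 0}, {"slide": [0, 0, 0], "twist": 0}, {"slide": [0, 0, 0], "twist": 0}]' --jaw 0.3

```text
clock: 21.75
ee_pos: [0.3905, 0.338, 0.0121]
tool_rot: [-0.0, 1.0, 0.002, 0.001]
contact_force: [-0.9, -0.8, 6.5]
opening: 0.556
```

Request:
arm_command --increments '[{"slide": [0, 0, -0.4], "twist": 0}, {"slide": [0, 0, -0.8], "twist": 0}, {"slide": [0, 0, -0.8], "twist": 0}, {"slide": [0.7, 0.2, -0.4], "twist": 0}, {"slide": [0.9, 0.25, -0.2], "twist": 0}, {"slide": [0.9, 0.25, 0], "twist": 0}, {"slide": [0.9, 0.25, 0], "twist": 0}, {"slide": [0.9, 0.25, 0], "twist": 0}]'

```text
clock: 22.55
ee_pos: [0.5203, 0.302, 0.0901]
tool_rot: [-0.0, 1.0, 0.002, 0.0]
contact_force: [-0.3, -0.2, -0.6]
opening: 0.559
```

Request:
arm_command --increments '[{"slide": [0.9, 0.25, 0], "twist": 0}, {"slide": [0.6, 0, 0], "twist": 0}, {"slide": [0, 0, 0], "twist": 0}, {"slide": [0, 0, 0], "twist": 0}, {"slide": [0, 0, 0], "twist": 0}]'

```text
clock: 23.05
ee_pos: [0.5629, 0.2949, 0.0892]
tool_rot: [0.0, 1.0, 0.002, -0.001]
contact_force: [-0.7, 1.2, 0.2]
opening: 0.558
```

Run:
```python
from wb import *
import plan
c=shot('wrist','w11');plan.go(.5646,.2945,.014,.3)
```

```text
clk 23.1 pos [0.563  0.295  0.0892] yaw 0.23 open 0.558 F [ 0.3 -0.9  0.2] j6 1.92
twist total units -0.002 slide after twist:
slide units [0.054 0.018 2.508]
```

View pics/w11.png

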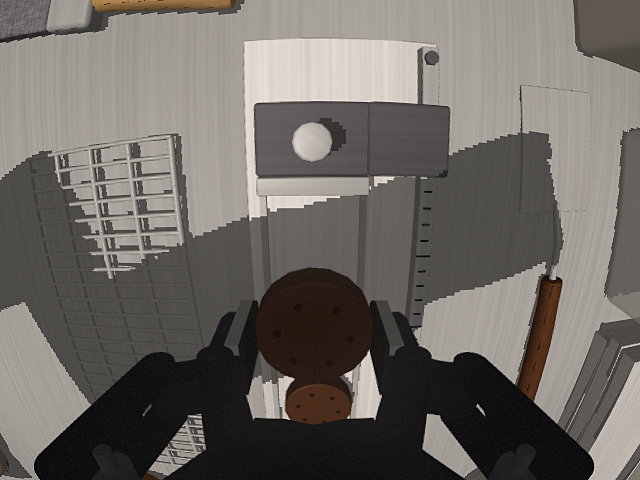

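The biscuit is held over the fourth slot, with the jaw clear behind it (post ~(312,141)).

Request:
arm_command --increments '[{"slide": [0.02, 0.02, 0.5], "twist": 0}, {"slide": [0, 0, 0.6], "twist": 0}, {"slide": [0, 0, 0.6], "twist": 0}, {"slide": [0, 0, 0.4], "twist": 0}, {"slide": [0, 0, 0.25], "twist": 0}, {"slide": [0, 0, 0.15], "twist": 0}, {"slide": [0, 0, 0], "twist": 0}, {"slide": [0, 0, 0], "twist": 0}]'

```text
clock: 23.9
ee_pos: [0.5653, 0.2945, 0.0147]
tool_rot: [-0.0, 1.0, 0.002, 0.001]
contact_force: [0.1, -0.2, -0.4]
opening: 0.556
```

```bash
python3 plan.py .5646 .2945 .014 0.3
```

```text
clk 23.9 pos [0.5653 0.2945 0.0147] yaw 0.18 open 0.556 F [ 0.1 -0.2 -0.4] j6 1.92
twist total units -0.003 slide after twist:
slide units [-0.023 -0.001  0.024]
```

Request:
arm_command --increments '[{"slide": [-0.02, 0, 0.02], "twist": 0}, {"slide": [0, 0, 0], "twist": 0}, {"slide": [0, 0, 0], "twist": 0}, {"slide": [0, 0, 0], "twist": 0}]' --jaw 0.85

```text
clock: 24.3
ee_pos: [0.5643, 0.2942, 0.0135]
tool_rot: [0.0, 1.0, 0.001, 0.0]
contact_force: [0.3, 0.7, 1.0]
opening: 0.85
```

Request:
arm_command --increments '[{"slide": [0, 0, -0.3], "twist": 0}, {"slide": [0, 0, -0.7], "twist": 0}, {"slide": [0, 0, -1], "twist": 0}, {"slide": [0, 0, -1], "twist": 0}, {"slide": [0, 0, -1], "twist": 0}, {"slide": [0, 0, 0], "twist": 0}, {"slide": [0, 0, 0], "twist": 0}, {"slide": [0, 0, 0], "twist": 0}]' --jaw 1

```text
clock: 25.1
ee_pos: [0.5635, 0.2939, 0.1326]
tool_rot: [0.0, 1.0, 0.002, -0.001]
contact_force: [-0.1, -0.4, 0.0]
opening: 1.0
```

Run:
```python
from wb import *
import plan
c=shot('wrist','w12');wbis(c,.028);plan.go(.5637,.369,.135,.3)
c=shot('side','s12');c=shot('scene','c12')
```

```text
biscuit px [317. 387.] xy 0.5668 0.1648 r 46.0 mean [0.5677 0.1635]
biscuit px [316. 310.] xy 0.5667 0.24 r 26.0 mean [0.5669 0.241 ]
biscuit px [316. 241.] xy 0.5662 0.2953 r 25.2 mean [0.5666 0.2961]
clk 25.1 pos [0.5633 0.2938 0.1321] yaw 0.18 open 1.004 F [-0.6  0.1 -0.1] j6 1.92
twist total units -0.003 slide after twist:
slide units [ 0.027 -2.506 -0.095]
```

View pics/w12.png

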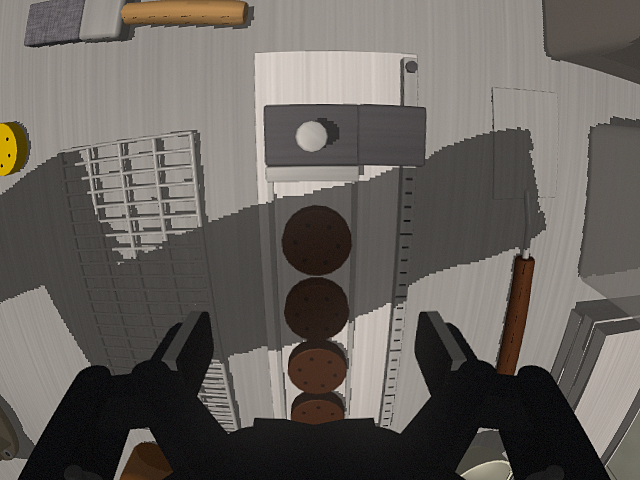

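All four biscuits lie in the channel in a line. I'll go to the jaw post next.

Request:
arm_command --increments '[{"slide": [0.03, -0.8, 0], "twist": 0}, {"slide": [0, -0.9, 0], "twist": 0}, {"slide": [0, -0.8, 0], "twist": 0}, {"slide": [0, 0, 0.3], "twist": 0}, {"slide": [0, 0, 0.5], "twist": 0}, {"slide": [0, 0, 0], "twist": 0}, {"slide": [0, 0, 0], "twist": 0}, {"slide": [0, 0, 0], "twist": 0}]'

```text
clock: 26.05
ee_pos: [0.5652, 0.3687, 0.1098]
tool_rot: [0.0, 1.0, 0.001, 0.0]
contact_force: [-0.0, 0.3, 0.7]
opening: 1.003
```

Run:
```python
from wb import *
import plan
c=shot('wrist','w13');plan.go(.5637,.369,.044,.3)
```

```text
clk 26.1 pos [0.5653 0.3689 0.1101] yaw 0.14 open 0.999 F [ 0.1 -1.2  0.2] j6 2.03
twist total units -0.004 slide after twist:
slide units [-0.055 -0.005  2.203]
```

View pics/w13.png

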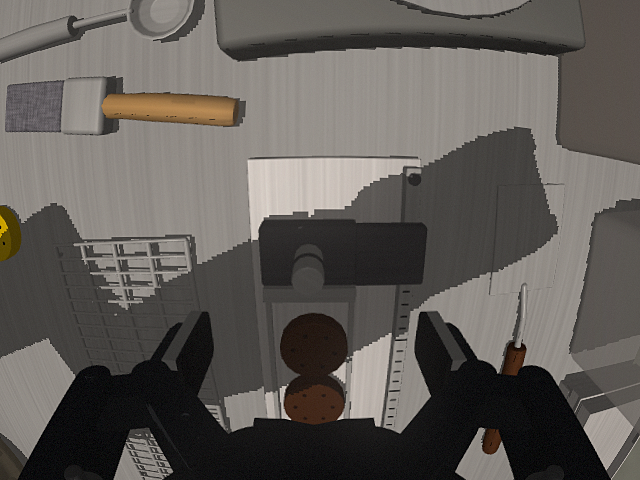

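Run:
```python
from h import *
w=np.load('pics/w13.npz');P=fcloud(w);print(onplane(w,308,278,.072,True).round(4),P[278,308])
```

```text
[0.5633 0.372  0.072 ] [0.56334503 0.37216488 0.07241287]
```

Request:
arm_command --increments '[{"slide": [-0.05, 0, 0.5], "twist": 0}, {"slide": [0, 0, 0.6], "twist": 0}, {"slide": [0, 0, 0.6], "twist": 0}, {"slide": [0, 0, 0.4], "twist": 0}, {"slide": [0, 0, 0.1], "twist": 0}, {"slide": [0, 0, 0], "twist": 0}, {"slide": [0, 0, 0], "twist": 0}]'

```text
clock: 26.8
ee_pos: [0.5641, 0.3695, 0.0445]
tool_rot: [-0.0, 1.0, 0.002, 0.001]
contact_force: [-0.6, -0.4, 0.5]
opening: 1.0
```

```bash
python3 plan.py .5637 .369 .044 0.3
```

```text
clk 26.8 pos [0.5641 0.3695 0.0445] yaw 0.17 open 1.000 F [-0.6 -0.4  0.5] j6 2.03
twist total units -0.003 slide after twist:
slide units [-0.012  0.015  0.016]
```

Request:
arm_command --increments '[{"slide": [0, -0.08, 0], "twist": 0}, {"slide": [0, 0, 0], "twist": 0}]'

```text
clock: 27.0
ee_pos: [0.5639, 0.3721, 0.0443]
tool_rot: [-0.0, 1.0, 0.002, 0.001]
contact_force: [1.2, 0.1, -0.1]
opening: 1.002
```

Request:
arm_command --increments '[{"slide": [0, 0, 0], "twist": 0}, {"slide": [0, 0, 0], "twist": 0}, {"slide": [0, 0, 0], "twist": 0}, {"slide": [0, 0, 0], "twist": 0}, {"slide": [0, 0, 0], "twist": 0}, {"slide": [0, 0, 0], "twist": 0}, {"slide": [0, 0, 0], "twist": 0}, {"slide": [0, 0, 0], "twist": 0}]' --jaw 0

```text
clock: 27.8
ee_pos: [0.5619, 0.3716, 0.0437]
tool_rot: [0.0, 1.0, 0.002, -0.001]
contact_force: [-4.9, 1.1, 3.9]
opening: 0.193
```

Run:
```python
from wb import *
import plan
c=shot('wrist','w14');plan.go()
```

```text
clk 27.9 pos [0.5619 0.3716 0.0436] yaw 0.21 open 0.186 F [-5.1 -0.6  4.5] j6 2.03
slide units [0. 0. 0.]
```

View pics/w14.png

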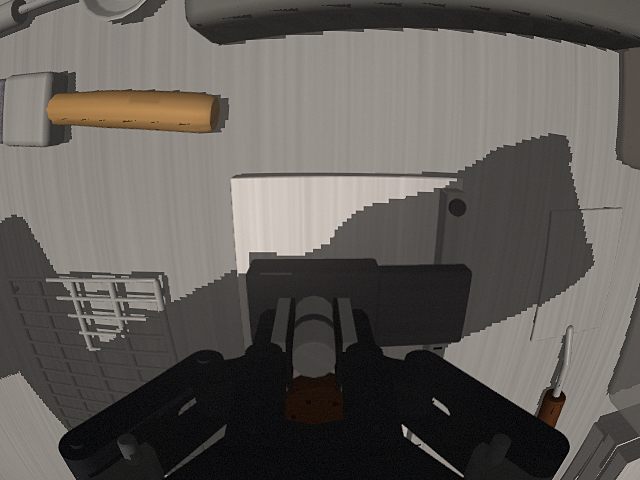

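The post is held (fingers stopped at 16 mm of opening). I'll slide the jaw towards the stop and watch the force.

Request:
arm_command --increments '[{"slide": [0, 0.15, 0], "twist": 0}, {"slide": [0, 0.17, 0], "twist": 0}, {"slide": [0, 0.17, 0], "twist": 0}, {"slide": [0, 0.17, 0], "twist": 0}, {"slide": [0, 0.17, 0], "twist": 0}, {"slide": [0, 0.17, 0], "twist": 0}, {"slide": [0, 0.17, 0], "twist": 0}, {"slide": [0, 0.1, 0], "twist": 0}]'

```text
clock: 28.65
ee_pos: [0.5623, 0.3337, 0.0436]
tool_rot: [-0.0, 1.0, 0.002, -0.001]
contact_force: [-4.6, 0.9, 5.1]
opening: 0.19
```

Request:
arm_command --increments '[{"slide": [0, 0.04, 0], "twist": 0}, {"slide": [0, 0.03, 0], "twist": 0}, {"slide": [0, 0, 0], "twist": 0}]'

```text
clock: 28.95
ee_pos: [0.5624, 0.3317, 0.0437]
tool_rot: [-0.0, 1.0, 0.002, -0.001]
contact_force: [-4.9, 1.6, 4.4]
opening: 0.189
```

Request:
arm_command --increments '[{"slide": [0, 0.04, 0], "twist": 0}, {"slide": [0, 0.03, 0], "twist": 0}, {"slide": [0, 0, 0], "twist": 0}, {"slide": [0, 0, 0], "twist": 0}]'

```text
clock: 29.35
ee_pos: [0.5624, 0.331, 0.0436]
tool_rot: [-0.002, 1.0, 0.002, -0.001]
contact_force: [-4.8, 5.7, 3.4]
opening: 0.189
```

Request:
arm_command --increments '[{"slide": [0, 0.04, 0], "twist": 0}, {"slide": [0, 0.03, 0], "twist": 0}, {"slide": [0, 0, 0], "twist": 0}, {"slide": [0, 0, 0], "twist": 0}]'

```text
clock: 29.75
ee_pos: [0.5624, 0.3307, 0.0437]
tool_rot: [-0.003, 1.0, 0.003, -0.001]
contact_force: [-5.2, 11.1, 2.6]
opening: 0.191
```

Run:
```python
from wb import *
import plan
plan.go();c=shot('wrist','w15');c=shot('side','s15');c=shot('scene','c15')
cv2.imwrite('pics/s15c.png',cv2.resize(np.load('pics/s15.npz')['frame'][240:370,170:320,::-1],None,fx=4.5,fy=4.5,interpolation=2))
cv2.imwrite('pics/c15c.png',cv2.resize(np.load('pics/c15.npz')['frame'][200:310,340:490,::-1],None,fx=5,fy=5,interpolation=2))
```

```text
clk 29.8 pos [0.5624 0.3307 0.0437] yaw 0.32 open 0.191 F [-5.2 11.1  2.6] j6 1.97
slide units [0. 0. 0.]
```

View pics/c15c.png

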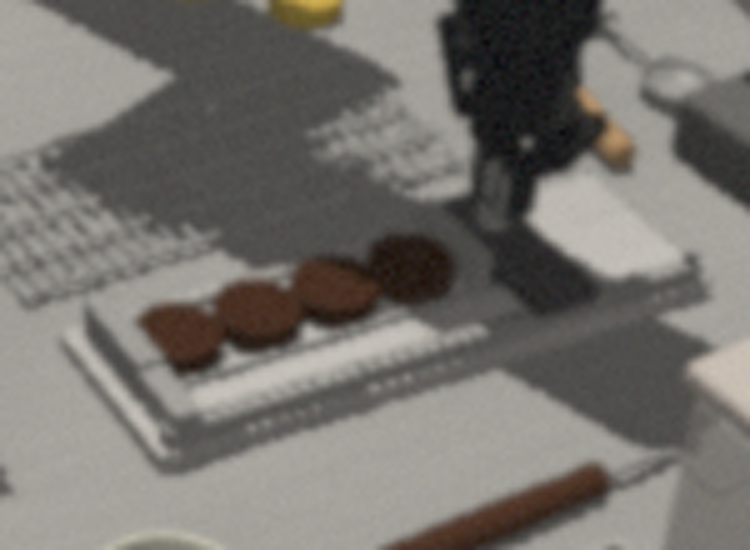

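View pics/s15c.png

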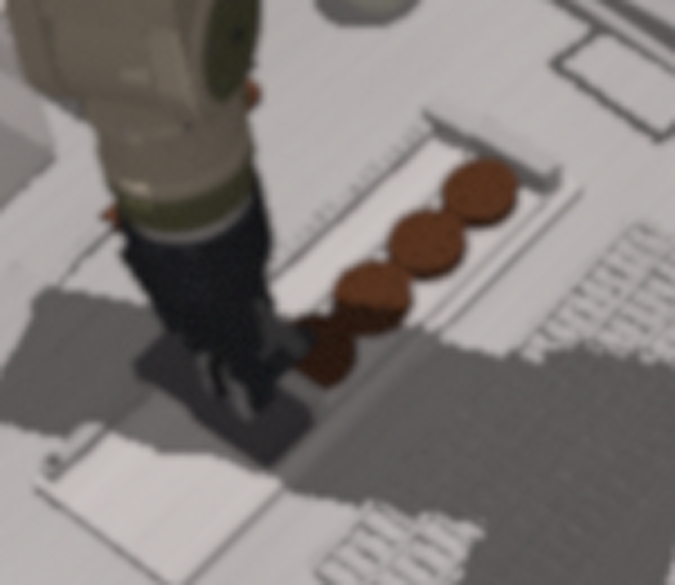

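Force rose 1.6 → 5.7 → 11 N while the TCP stalled at y = 0.3307, so the gap between the faces is about 201 mm for four 50 mm biscuits. Both views show the row closed. I'll hold it briefly, then release and look from above.

Request:
arm_command --increments '[{"slide": [0, 0.04, 0], "twist": 0}, {"slide": [0, 0, 0], "twist": 0}, {"slide": [0, 0, 0], "twist": 0}, {"slide": [0, 0, 0], "twist": 0}, {"slide": [0, 0, 0], "twist": 0}, {"slide": [0, 0, 0], "twist": 0}, {"slide": [0, 0, 0], "twist": 0}, {"slide": [0, 0, 0], "twist": 0}]'

```text
clock: 30.7
ee_pos: [0.5623, 0.3306, 0.0437]
tool_rot: [-0.004, 1.0, 0.003, -0.001]
contact_force: [-4.5, 13.6, 0.5]
opening: 0.187
```

Request:
arm_command --increments '[{"slide": [0, 0, 0], "twist": 0}, {"slide": [0, 0, 0], "twist": 0}, {"slide": [0, 0, 0], "twist": 0}, {"slide": [0, 0, -0.5], "twist": 0}, {"slide": [0, 0, -0.9], "twist": 0}, {"slide": [0, 0.5, -0.9], "twist": 0}, {"slide": [0, 0.9, -0.9], "twist": 0}, {"slide": [0, 0.9, 0], "twist": 0}]' --jaw 0.7

```text
clock: 31.5
ee_pos: [0.5666, 0.2568, 0.144]
tool_rot: [-0.001, 1.0, 0.002, 0.004]
contact_force: [0.8, 0.1, -0.1]
opening: 0.701
```

Request:
arm_command --increments '[{"slide": [0, 0.9, 0], "twist": 0}, {"slide": [0, 0.9, 0], "twist": 0}, {"slide": [0, 0, 0], "twist": 0}, {"slide": [0, 0, 0], "twist": 0}, {"slide": [0, 0, 0], "twist": 0}]'

```text
clock: 32.0
ee_pos: [0.5642, 0.2033, 0.1395]
tool_rot: [-0.0, 1.0, 0.002, 0.0]
contact_force: [0.6, 0.5, -1.3]
opening: 0.7
```

Run:
```python
from wb import *
import plan
plan.go();c=shot('wrist','w16');wbis(c,.028)
```

```text
clk 32.0 pos [0.5642 0.2033 0.1395] yaw 0.18 open 0.700 F [ 0.6  0.5 -1.3] j6 1.78
slide units [0. 0. 0.]
biscuit px [316. 231.] xy 0.5681 0.2001 r 99.0 mean [0.5674 0.2073]
```

View pics/w16.png

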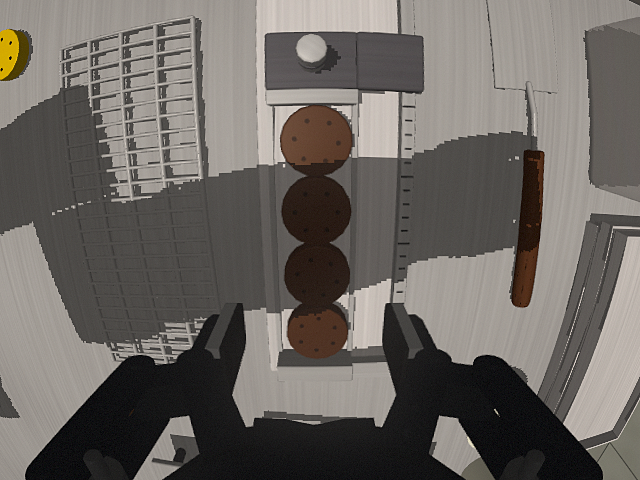

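The row is closed: four touching discs 198 mm long between stop and jaw. I'll regrip the post and draw the jaw fully back.

Request:
arm_command --increments '[{"slide": [0, -0.9, 0], "twist": 0}, {"slide": [0, -0.9, 0], "twist": 0}, {"slide": [0, -0.9, 0], "twist": 0}, {"slide": [0, -0.9, 0], "twist": 0}, {"slide": [-0.03, -0.68, 0.5], "twist": 0}, {"slide": [0, 0, 0.4], "twist": 0}, {"slide": [0, 0, 0], "twist": 0}, {"slide": [0, 0, 0], "twist": 0}]' --jaw 1

```text
clock: 32.85
ee_pos: [0.5618, 0.3305, 0.1112]
tool_rot: [0.001, 1.0, 0.001, -0.001]
contact_force: [-0.9, -0.2, -0.1]
opening: 1.001
```

```bash
python3 plan.py .5633 .331 .044 0.3
```

```text
clk 32.9 pos [0.5618 0.3305 0.1112] yaw 0.16 open 1.001 F [-0.9 -0.2 -0.1] j6 1.98
twist total units -0.003 slide after twist:
slide units [ 0.05  -0.016  2.24 ]
```

Request:
arm_command --increments '[{"slide": [0.04, -0.02, 0.6], "twist": 0}, {"slide": [0, 0, 0.7], "twist": 0}, {"slide": [0, 0, 0.6], "twist": 0}, {"slide": [0, 0, 0.3], "twist": 0}, {"slide": [0, 0, 0], "twist": 0}, {"slide": [0, 0, 0], "twist": 0}]'

```text
clock: 33.45
ee_pos: [0.5644, 0.3317, 0.0473]
tool_rot: [-0.0, 1.0, 0.001, 0.0]
contact_force: [0.0, 0.8, 0.5]
opening: 1.002
```

Request:
arm_command --increments '[{"slide": [0, 0, 0], "twist": 0}, {"slide": [0, 0, 0], "twist": 0}, {"slide": [0, 0, 0], "twist": 0}, {"slide": [0, 0, 0], "twist": 0}, {"slide": [0, 0, 0], "twist": 0}, {"slide": [0, 0, 0], "twist": 0}, {"slide": [0, 0, 0], "twist": 0}, {"slide": [0, 0, 0], "twist": 0}]' --jaw 0

```text
clock: 34.25
ee_pos: [0.5623, 0.3322, 0.047]
tool_rot: [-0.0, 1.0, 0.002, -0.001]
contact_force: [-4.5, 0.8, 5.4]
opening: 0.191
```

Request:
arm_command --increments '[{"slide": [0, -0.15, 0], "twist": 0}, {"slide": [0, -0.2, 0], "twist": 0}, {"slide": [0, -0.2, 0], "twist": 0}, {"slide": [0, -0.2, 0], "twist": 0}, {"slide": [0, -0.2, 0], "twist": 0}, {"slide": [0, -0.2, 0], "twist": 0}, {"slide": [0, -0.15, 0], "twist": 0}, {"slide": [0, 0, 0], "twist": 0}]'

```text
clock: 35.05
ee_pos: [0.5619, 0.3717, 0.047]
tool_rot: [-0.0, 1.0, 0.002, -0.001]
contact_force: [-5.9, 0.5, 5.3]
opening: 0.189
```

Request:
arm_command --increments '[{"slide": [0, -0.06, 0], "twist": 0}, {"slide": [0, -0.06, 0], "twist": 0}, {"slide": [0, 0, 0], "twist": 0}, {"slide": [0, 0, 0], "twist": 0}]'

```text
clock: 35.45
ee_pos: [0.5618, 0.3747, 0.047]
tool_rot: [0.0, 1.0, 0.002, -0.001]
contact_force: [-5.8, -1.4, 6.3]
opening: 0.189
```

Request:
arm_command --increments '[{"slide": [0, -0.06, 0], "twist": 0}, {"slide": [0, -0.06, 0], "twist": 0}, {"slide": [0, 0, 0], "twist": 0}, {"slide": [0, 0, 0], "twist": 0}]'

```text
clock: 35.85
ee_pos: [0.5618, 0.3773, 0.047]
tool_rot: [0.001, 1.0, 0.002, -0.001]
contact_force: [-5.9, -4.7, 6.8]
opening: 0.189
```

Request:
arm_command --increments '[{"slide": [0, -0.06, 0], "twist": 0}, {"slide": [0, -0.06, 0], "twist": 0}, {"slide": [0, 0, 0], "twist": 0}, {"slide": [0, 0, 0], "twist": 0}]'

```text
clock: 36.25
ee_pos: [0.5617, 0.3774, 0.0468]
tool_rot: [0.004, 1.0, 0.001, -0.002]
contact_force: [-5.9, -13.9, 9.1]
opening: 0.194
```

Request:
arm_command --increments '[{"slide": [0, -0.06, 0], "twist": 0}, {"slide": [0, -0.06, 0], "twist": 0}, {"slide": [0, 0, 0], "twist": 0}, {"slide": [0, 0, 0], "twist": 0}]'

```text
clock: 36.65
ee_pos: [0.5618, 0.3774, 0.0468]
tool_rot: [0.007, 1.0, -0.0, -0.002]
contact_force: [-6.3, -23.4, 12.3]
opening: 0.187
```

The jaw is hard against its back stop (23 N, no more motion). I'll relax, release and look at the row.

Request:
arm_command --increments '[{"slide": [0, 0.1, 0], "twist": 0}, {"slide": [0, 0.1, 0], "twist": 0}, {"slide": [0, 0, 0], "twist": 0}]'

```text
clock: 36.95
ee_pos: [0.5618, 0.3773, 0.0469]
tool_rot: [0.002, 1.0, 0.001, -0.002]
contact_force: [-5.4, -6.7, 7.7]
opening: 0.189
```

Request:
arm_command --increments '[{"slide": [0, 0, 0], "twist": 0}, {"slide": [0, 0, 0], "twist": 0}, {"slide": [0, 0, 0], "twist": 0}, {"slide": [0, 0, -0.5], "twist": 0}, {"slide": [0, 0, -0.9], "twist": 0}, {"slide": [0, 0.9, -0.9], "twist": 0}, {"slide": [0, 0.9, -0.3], "twist": 0}, {"slide": [0, 0.9, 0], "twist": 0}]' --jaw 0.8

```text
clock: 37.75
ee_pos: [0.5655, 0.2987, 0.1269]
tool_rot: [-0.001, 1.0, 0.002, 0.002]
contact_force: [0.6, -0.0, 1.0]
opening: 0.801
```

Request:
arm_command --increments '[{"slide": [0, 0.9, 0], "twist": 0}, {"slide": [0, 0.9, 0], "twist": 0}, {"slide": [0, 0.9, 0], "twist": 0}, {"slide": [0, 0, 0], "twist": 0}, {"slide": [0, 0, 0], "twist": 0}, {"slide": [0, 0, 0], "twist": 0}]' --jaw 1

```text
clock: 38.35
ee_pos: [0.5644, 0.2181, 0.1245]
tool_rot: [-0.0, 1.0, 0.002, 0.0]
contact_force: [0.4, 0.0, 0.2]
opening: 0.997
```

Run:
```python
from wb import *
import plan
plan.go(.5665,.1243,.014,0.3);c=shot('wrist','w17');wbis(c,.028)
```

```text
clk 38.4 pos [0.5644 0.2181 0.1245] yaw 0.21 open 0.997 F [0.4 0.  0.2] j6 1.80
twist total units -0.002 slide after twist:
slide units [0.054 3.129 3.685]
biscuit px [316. 255.] xy 0.5694 0.2004 r 99.3 mean [0.5672 0.2085]
```

View pics/w17.png

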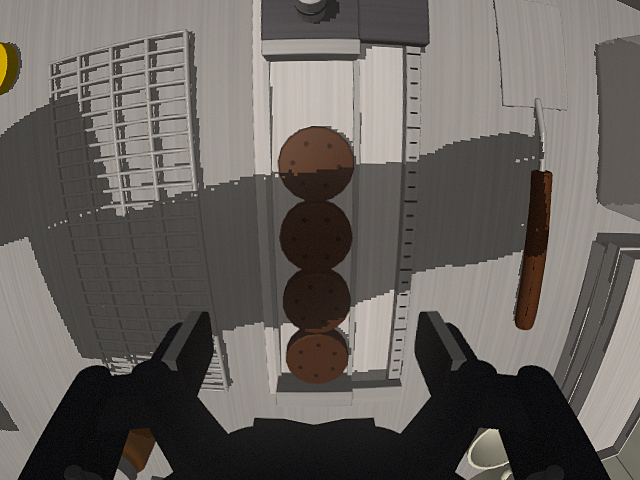

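Run:
```python
from h import *
w=np.load('pics/w17.npz')
for u,v in [(317,357),(316,301),(316,236),(316,163)]: print(onplane(w,u,v,.028,True).round(4))
print(onplane(w,310,57,.038,True).round(4))
```

```text
[0.5687 0.128  0.028 ]
[0.5675 0.1777 0.028 ]
[0.5672 0.2266 0.028 ]
[0.567  0.2757 0.028 ]
[0.563  0.3426 0.038 ]
```

Request:
arm_command --increments '[{"slide": [0.05, 0.8, 0], "twist": 0}, {"slide": [0, 0.9, 0], "twist": 0}, {"slide": [0, 0.9, 0.3], "twist": 0}, {"slide": [0, 0.5, 0.7], "twist": 0}, {"slide": [0, 0, 0.8], "twist": 0}, {"slide": [0, 0, 0], "twist": 0}, {"slide": [0, 0, 0], "twist": 0}, {"slide": [0, 0, 0], "twist": 0}]'

```text
clock: 39.2
ee_pos: [0.5668, 0.1253, 0.0717]
tool_rot: [-0.0, 1.0, 0.002, 0.001]
contact_force: [-0.0, -0.4, -0.6]
opening: 0.998
```

```bash
python3 plan.py .5667 .1248 .014 0.3
```

```text
clk 39.2 pos [0.5668 0.1253 0.0717] yaw 0.25 open 0.998 F [-0.  -0.4 -0.6] j6 1.65
twist total units -0.001 slide after twist:
slide units [-0.005  0.017  1.922]
```

Request:
arm_command --increments '[{"slide": [-0.02, 0, 0.6], "twist": 0}, {"slide": [0, 0, 0.6], "twist": 0}, {"slide": [0, 0, 0.45], "twist": 0}, {"slide": [0, 0, 0.25], "twist": 0}, {"slide": [0, 0, 0], "twist": 0}, {"slide": [0, 0, 0], "twist": 0}]'

```text
clock: 39.8
ee_pos: [0.5658, 0.1245, 0.014]
tool_rot: [0.0, 1.0, 0.002, 0.0]
contact_force: [-0.4, 0.2, 0.4]
opening: 0.997
```

Request:
arm_command --increments '[{"slide": [0, 0, 0], "twist": 0}, {"slide": [0, 0, 0], "twist": 0}, {"slide": [0, 0, 0], "twist": 0}, {"slide": [0, 0, 0], "twist": 0}, {"slide": [0, 0, 0], "twist": 0}, {"slide": [0, 0, 0], "twist": 0}]' --jaw 0.3

```text
clock: 40.4
ee_pos: [0.5663, 0.1244, 0.0147]
tool_rot: [-0.0, 1.0, 0.002, 0.001]
contact_force: [-0.7, -0.7, 5.2]
opening: 0.56
```

Request:
arm_command --increments '[{"slide": [0, 0, -0.4], "twist": 0}, {"slide": [0, 0, -0.9], "twist": 0}, {"slide": [0, 0, -0.9], "twist": 0}, {"slide": [0, 0, -0.9], "twist": 0}, {"slide": [-0.25, 0.8, -0.1], "twist": 0}, {"slide": [-0.25, 0.95, 0], "twist": 0}, {"slide": [-0.25, 0.95, 0], "twist": 0}, {"slide": [-0.25, 0.95, 0], "twist": 0}]'

```text
clock: 41.2
ee_pos: [0.5355, 0.0139, 0.1105]
tool_rot: [0.0, 1.0, 0.002, 0.001]
contact_force: [0.1, -0.6, -0.3]
opening: 0.557
```

```bash
python3 plan.py .4831 -.2032 .11 0
```

```text
clk 41.2 pos [0.5355 0.0139 0.1105] yaw 0.20 open 0.557 F [ 0.1 -0.6 -0.3] j6 1.44
twist total units 0.005 slide after twist:
slide units [-1.747  7.236  0.018]
```

Request:
arm_command --increments '[{"slide": [-0.25, 0.95, 0], "twist": 0}, {"slide": [-0.25, 0.95, 0], "twist": 0}, {"slide": [-0.25, 0.95, 0], "twist": 0}, {"slide": [-0.25, 0.95, 0], "twist": 0}, {"slide": [-0.25, 0.95, 0], "twist": 0}, {"slide": [-0.25, 0.95, 0], "twist": 0}, {"slide": [-0.2, 0.9, 0], "twist": 0}, {"slide": [0, 0.3, 0], "twist": 0}]'

```text
clock: 42.0
ee_pos: [0.4849, -0.1947, 0.1104]
tool_rot: [0.001, 1.0, 0.0, 0.0]
contact_force: [-0.3, -0.0, -0.4]
opening: 0.553
```

Request:
arm_command --increments '[{"slide": [0, 0, 0], "twist": 0}, {"slide": [0, 0, 0], "twist": 0}, {"slide": [0, 0, 0], "twist": 0}]'

```text
clock: 42.3
ee_pos: [0.4854, -0.1912, 0.1096]
tool_rot: [-0.0, 1.0, 0.002, -0.0]
contact_force: [0.2, 0.3, -0.2]
opening: 0.554
```

Run:
```python
from wb import *
import plan
plan.go(.4831,-.2032,.050,0);c=shot('wrist','w18')
```

```text
clk 42.3 pos [ 0.4854 -0.1912  0.1096] yaw 0.25 open 0.554 F [ 0.2  0.3 -0.2] j6 1.04
twist total units 0.006 slide after twist:
slide units [-0.077  0.4    1.986]
```

View pics/w18.png

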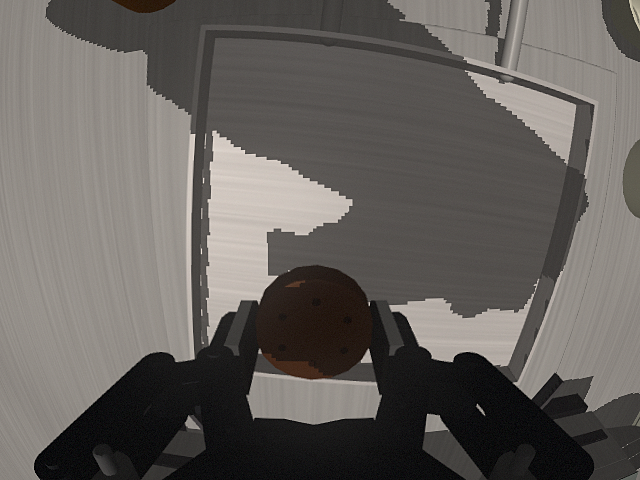

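Run:
```python
from h import *
w=np.load('pics/w18.npz')
for u,v in [(204,26),(597,103),(189,376)]: print(onplane(w,u,v,.067,True).round(4))
```

```text
[ 0.431  -0.0556  0.067 ]
[ 0.657  -0.0803  0.067 ]
[ 0.4054 -0.2619  0.067 ]
```

Request:
arm_command --increments '[{"slide": [-0.08, 0.4, 0.3], "twist": 0}, {"slide": [0, 0, 0.6], "twist": 0}, {"slide": [0, 0, 0.5], "twist": 0}, {"slide": [0, 0, 0.3], "twist": 0}, {"slide": [0, 0, 0.15], "twist": 0}, {"slide": [0, 0, 0], "twist": 0}, {"slide": [0, 0, 0], "twist": 0}, {"slide": [0, 0, 0], "twist": 0}]'

```text
clock: 43.15
ee_pos: [0.4835, -0.2047, 0.0547]
tool_rot: [0.0, 1.0, 0.002, 0.001]
contact_force: [0.2, 0.2, -0.1]
opening: 0.554
```

```bash
python3 plan.py .4831 -.2032 .050 0
```

```text
clk 43.1 pos [ 0.4835 -0.2047  0.0547] yaw 0.18 open 0.554 F [ 0.2  0.2 -0.1] j6 1.01
twist total units 0.004 slide after twist:
slide units [-0.015 -0.05   0.157]
```

Request:
arm_command --increments '[{"slide": [0, 0, 0.08], "twist": 0}, {"slide": [0, 0, 0.05], "twist": 0}, {"slide": [0, 0, 0], "twist": 0}, {"slide": [0, 0, 0], "twist": 0}]'

```text
clock: 43.55
ee_pos: [0.4833, -0.2046, 0.0507]
tool_rot: [0.0, 1.0, 0.002, 0.0]
contact_force: [-0.3, 0.8, 5.2]
opening: 0.56
```

Request:
arm_command --increments '[{"slide": [0, 0, 0], "twist": 0}, {"slide": [0, 0, 0], "twist": 0}, {"slide": [0, 0, 0], "twist": 0}]' --jaw 0.75

```text
clock: 43.85
ee_pos: [0.4828, -0.2043, 0.0498]
tool_rot: [-0.0, 1.0, 0.002, -0.0]
contact_force: [0.0, 0.0, -0.2]
opening: 0.752
```

Request:
arm_command --increments '[{"slide": [0, 0, -0.3], "twist": 0}, {"slide": [0, 0, -0.7], "twist": 0}, {"slide": [0, 0, -0.9], "twist": 0}, {"slide": [0.1, -0.5, -0.3], "twist": 0}, {"slide": [0.25, -0.95, 0], "twist": 0}, {"slide": [0.25, -0.95, 0], "twist": 0}, {"slide": [0.25, -0.95, 0], "twist": 0}, {"slide": [0.25, -0.95, 0], "twist": 0}]'

```text
clock: 44.65
ee_pos: [0.5154, -0.0731, 0.1159]
tool_rot: [-0.0, 1.0, 0.002, -0.0]
contact_force: [0.1, 0.1, 0.2]
opening: 0.748
```

Run:
```python
from wb import *
import plan
plan.go(.5665,.1745,.12,0.3)
c=shot('scene','c19');f=c['frame'][200:350,200:480,::-1];cv2.imwrite('pics/c19c.png',cv2.resize(f,None,fx=2.8,fy=2.8,interpolation=2))
```

```text
clk 44.6 pos [ 0.5154 -0.0731  0.1159] yaw 0.19 open 0.748 F [0.1 0.1 0.2] j6 1.27
twist total units -0.003 slide after twist:
slide units [ 1.745 -8.244 -0.136]
```

View pics/c19c.png

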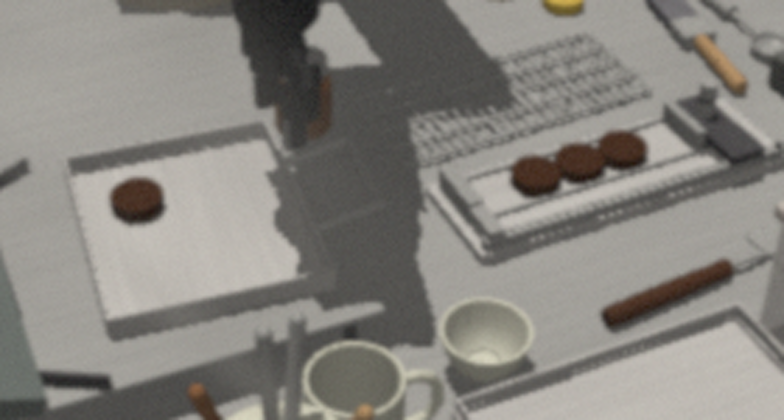

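The first biscuit lies flat on the tray, three are still in the gauge, and the jaw is back. Next biscuit.

Request:
arm_command --increments '[{"slide": [0.2, -0.95, 0], "twist": 0}, {"slide": [0.2, -0.95, 0], "twist": 0}, {"slide": [0.2, -0.95, 0], "twist": 0}, {"slide": [0.2, -0.95, 0], "twist": 0}, {"slide": [0.2, -0.95, 0], "twist": 0}, {"slide": [0.2, -0.95, 0], "twist": 0}, {"slide": [0.2, -0.95, 0], "twist": 0}, {"slide": [0.2, -0.95, 0], "twist": 0}]' --jaw 1

```text
clock: 45.5
ee_pos: [0.5623, 0.1549, 0.1157]
tool_rot: [-0.0, 1.0, 0.002, -0.0]
contact_force: [0.0, -0.7, 0.3]
opening: 1.001
```

Request:
arm_command --increments '[{"slide": [0.15, -0.65, 0], "twist": 0}, {"slide": [0, 0, 0.6], "twist": 0}, {"slide": [0, 0, 0.6], "twist": 0}, {"slide": [0, 0, 0], "twist": 0}, {"slide": [0, 0, 0], "twist": 0}, {"slide": [0, 0, 0], "twist": 0}]'

```text
clock: 46.1
ee_pos: [0.5677, 0.1726, 0.081]
tool_rot: [-0.0, 1.0, 0.002, 0.001]
contact_force: [0.0, 0.3, 0.3]
opening: 0.998
```

Run:
```python
from wb import *
import plan
plan.go(.5665,.1745,.014,0.3);c=shot('wrist','w20');P=fcloud(c)
m=(abs(P[...,2]-.028)<.004)&(c['frame'][...,0].astype(int)-c['frame'][...,2]>12)&(P[...,0]>.53)&(P[...,0]<.6)&(P[...,1]<.35)
Q=P[m];print(len(Q),Q.min(0),Q.max(0))
```

```text
clk 46.1 pos [0.5677 0.1726 0.081 ] yaw 0.17 open 0.998 F [0.  0.3 0.3] j6 1.73
twist total units -0.003 slide after twist:
slide units [-0.04  -0.063  2.232]
18449 [0.53550281 0.09944093 0.02403779] [0.5913757  0.29954982 0.03054233]
```

View pics/w20.png

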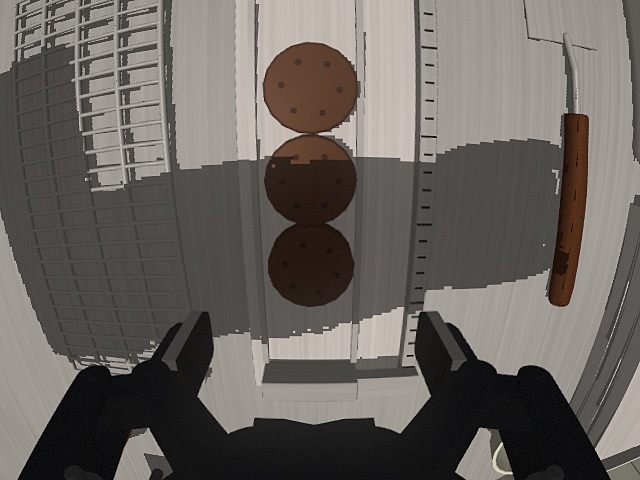

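Request:
arm_command --increments '[{"slide": [-0.04, -0.07, 0.6], "twist": 0}, {"slide": [0, 0, 0.7], "twist": 0}, {"slide": [0, 0, 0.6], "twist": 0}, {"slide": [0, 0, 0.3], "twist": 0}, {"slide": [0, 0, 0], "twist": 0}, {"slide": [0, 0, 0], "twist": 0}]'

```text
clock: 46.75
ee_pos: [0.5667, 0.1745, 0.0149]
tool_rot: [-0.0, 1.0, 0.001, 0.001]
contact_force: [-0.5, 0.1, 1.2]
opening: 1.002
```

Request:
arm_command --increments '[{"slide": [0, 0, 0.02], "twist": 0}, {"slide": [0, 0, 0], "twist": 0}, {"slide": [0, 0, 0], "twist": 0}, {"slide": [0, 0, 0], "twist": 0}, {"slide": [0, 0, 0], "twist": 0}, {"slide": [0, 0, 0], "twist": 0}]' --jaw 0.3

```text
clock: 47.35
ee_pos: [0.567, 0.1746, 0.0148]
tool_rot: [-0.0, 1.0, 0.002, 0.001]
contact_force: [-1.5, -1.5, 5.4]
opening: 0.554
```

Request:
arm_command --increments '[{"slide": [0, 0, -0.4], "twist": 0}, {"slide": [0, 0, -0.9], "twist": 0}, {"slide": [0, 0, -0.9], "twist": 0}, {"slide": [0, 0, -0.9], "twist": 0}, {"slide": [0, 0.8, -0.1], "twist": 0}, {"slide": [0, 0.95, 0], "twist": 0}, {"slide": [0, 0.95, 0], "twist": 0}, {"slide": [0, 0.95, 0], "twist": 0}]'

```text
clock: 48.15
ee_pos: [0.5665, 0.0641, 0.1106]
tool_rot: [0.0, 1.0, 0.002, 0.001]
contact_force: [-0.9, 0.7, 0.6]
opening: 0.555
```

```bash
python3 plan.py .5787 -.2124 .11 0
```

```text
clk 48.1 pos [0.5665 0.0641 0.1106] yaw 0.21 open 0.555 F [-0.9  0.7  0.6] j6 1.54
twist total units 0.005 slide after twist:
slide units [0.406 9.218 0.02 ]
```

Request:
arm_command --increments '[{"slide": [0.05, 0.95, 0], "twist": 0}, {"slide": [0.05, 0.95, 0], "twist": 0}, {"slide": [0.05, 0.95, 0], "twist": 0}, {"slide": [0.05, 0.95, 0], "twist": 0}, {"slide": [0.05, 0.95, 0], "twist": 0}, {"slide": [0.05, 0.95, 0], "twist": 0}, {"slide": [0.05, 0.95, 0], "twist": 0}, {"slide": [0.05, 0.95, 0], "twist": 0}]'

```text
clock: 48.95
ee_pos: [0.5792, -0.1642, 0.1105]
tool_rot: [0.0, 1.0, 0.002, 0.0]
contact_force: [0.6, -0.9, 0.2]
opening: 0.559
```

Request:
arm_command --increments '[{"slide": [0.05, 0.9, 0], "twist": 0}, {"slide": [0, 0.7, 0.2], "twist": 0}, {"slide": [0, 0, 0.6], "twist": 0}, {"slide": [0, 0, 0.5], "twist": 0}, {"slide": [0, 0, 0], "twist": 0}, {"slide": [0, 0, 0], "twist": 0}, {"slide": [0, 0, 0], "twist": 0}]'

```text
clock: 49.65
ee_pos: [0.5815, -0.2111, 0.0719]
tool_rot: [0.0, 1.0, 0.002, 0.001]
contact_force: [-0.3, 0.2, 0.8]
opening: 0.557
```

```bash
python3 plan.py .5787 -.2124 .0508 0
```

```text
clk 49.6 pos [ 0.5815 -0.2111  0.0719] yaw 0.20 open 0.557 F [-0.3  0.2  0.8] j6 1.09
twist total units 0.004 slide after twist:
slide units [-0.094  0.043  0.702]
```

Request:
arm_command --increments '[{"slide": [-0.09, 0.03, 0.2], "twist": 0}, {"slide": [0, 0, 0.3], "twist": 0}, {"slide": [0, 0, 0.15], "twist": 0}, {"slide": [0, 0, 0.05], "twist": 0}, {"slide": [0, 0, 0], "twist": 0}, {"slide": [0, 0, 0], "twist": 0}]'

```text
clock: 50.25
ee_pos: [0.5776, -0.2116, 0.0508]
tool_rot: [0.0, 1.0, 0.002, -0.0]
contact_force: [-5.0, 1.7, 10.9]
opening: 0.552
```

```bash
python3 plan.py .5787 -.2124 .0508 0
```

```text
clk 50.2 pos [ 0.5776 -0.2116  0.0508] yaw 0.18 open 0.552 F [-5.   1.7 10.9] j6 1.09
twist total units 0.004 slide after twist:
slide units [0.036 0.026 0.   ]
```

Request:
arm_command --increments '[{"slide": [0, 0, -0.03], "twist": 0}, {"slide": [0, 0, 0], "twist": 0}, {"slide": [0, 0, 0], "twist": 0}]' --jaw 0.75

```text
clock: 50.55
ee_pos: [0.5779, -0.2118, 0.0499]
tool_rot: [-0.0, 1.0, 0.002, -0.0]
contact_force: [-0.5, -0.2, 0.2]
opening: 0.746
```

Request:
arm_command --increments '[{"slide": [0, 0, -0.3], "twist": 0}, {"slide": [0, 0, -0.7], "twist": 0}, {"slide": [0, 0, -0.9], "twist": 0}, {"slide": [0, -0.5, -0.3], "twist": 0}, {"slide": [0, -0.95, 0], "twist": 0}, {"slide": [0, -0.95, 0], "twist": 0}, {"slide": [0, -0.95, 0], "twist": 0}, {"slide": [0, -0.95, 0], "twist": 0}]'

```text
clock: 51.35
ee_pos: [0.5771, -0.0807, 0.1161]
tool_rot: [-0.0, 1.0, 0.002, -0.0]
contact_force: [0.3, 0.3, 0.3]
opening: 0.747
```

Request:
arm_command --increments '[{"slide": [0, -0.95, 0], "twist": 0}, {"slide": [0, -0.95, 0], "twist": 0}, {"slide": [0, -0.95, 0], "twist": 0}, {"slide": [-0.1, -0.95, 0], "twist": 0}, {"slide": [-0.1, -0.95, 0], "twist": 0}, {"slide": [-0.1, -0.95, 0], "twist": 0}, {"slide": [-0.1, -0.95, 0], "twist": 0}, {"slide": [0, -0.95, 0], "twist": 0}]' --jaw 1

```text
clock: 52.15
ee_pos: [0.5636, 0.1472, 0.1161]
tool_rot: [-0.0, 1.0, 0.002, -0.0]
contact_force: [-0.3, -0.2, 0.2]
opening: 0.997
```

```bash
python3 plan.py .5665 .2245 .08 0.3
```

```text
clk 52.1 pos [0.5636 0.1472 0.1161] yaw 0.21 open 0.997 F [-0.3 -0.2  0.2] j6 1.68
twist total units -0.002 slide after twist:
slide units [ 0.11  -2.577  1.203]
```

Request:
arm_command --increments '[{"slide": [0.05, -0.9, 0], "twist": 0}, {"slide": [0, -0.9, 0], "twist": 0}, {"slide": [0, -0.55, 0.4], "twist": 0}, {"slide": [0, 0, 0.7], "twist": 0}, {"slide": [0, 0, 0], "twist": 0}, {"slide": [0, 0, 0], "twist": 0}, {"slide": [0, 0, 0], "twist": 0}]'

```text
clock: 52.85
ee_pos: [0.5665, 0.2153, 0.0838]
tool_rot: [0.0, 1.0, 0.001, 0.0]
contact_force: [0.5, -0.1, 0.5]
opening: 1.002
```

Run:
```python
from wb import *
import plan
plan.go(.5665,.2245,.014,0.3);c=shot('wrist','w21');wbis(c,.028)
```

```text
clk 52.9 pos [0.5665 0.2153 0.0838] yaw 0.14 open 1.002 F [ 0.5 -0.1  0.5] j6 1.80
twist total units -0.004 slide after twist:
slide units [ 2.000e-03 -3.070e-01  2.326e+00]
biscuit px [312. 208.] xy 0.5658 0.2502 r 49.3 mean [0.5668 0.2513]
```

View pics/w21.png

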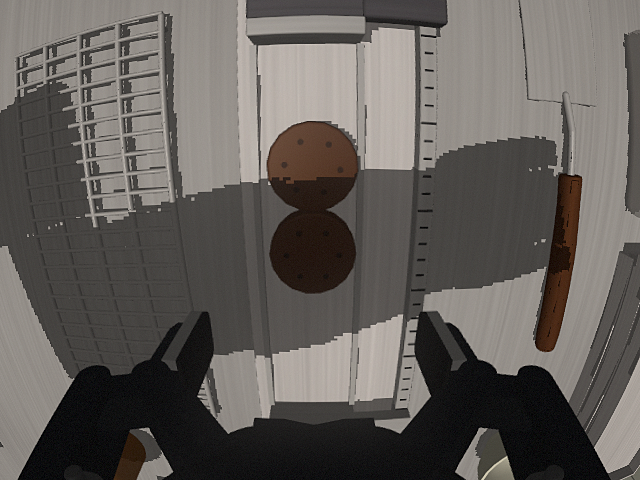

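Request:
arm_command --increments '[{"slide": [0, -0.3, 0.6], "twist": 0}, {"slide": [0, 0, 0.7], "twist": 0}, {"slide": [0, 0, 0.7], "twist": 0}, {"slide": [0, 0, 0.3], "twist": 0}, {"slide": [0, 0, 0], "twist": 0}, {"slide": [0, 0, 0], "twist": 0}]'

```text
clock: 53.5
ee_pos: [0.567, 0.2245, 0.0153]
tool_rot: [-0.0, 1.0, 0.001, 0.001]
contact_force: [0.2, 0.2, -0.2]
opening: 0.999
```

Request:
arm_command --increments '[{"slide": [0, 0, 0.02], "twist": 0}, {"slide": [0, 0, 0], "twist": 0}, {"slide": [0, 0, 0], "twist": 0}, {"slide": [0, 0, 0], "twist": 0}, {"slide": [0, 0, 0], "twist": 0}, {"slide": [0, 0, 0], "twist": 0}]' --jaw 0.3

```text
clock: 54.1
ee_pos: [0.5668, 0.2248, 0.0153]
tool_rot: [-0.0, 1.0, 0.002, 0.001]
contact_force: [-2.0, -0.9, 6.3]
opening: 0.555
```

Request:
arm_command --increments '[{"slide": [0, 0, -0.4], "twist": 0}, {"slide": [0, 0, -0.9], "twist": 0}, {"slide": [0, 0, -0.9], "twist": 0}, {"slide": [0, 0, -0.9], "twist": 0}, {"slide": [-0.2, 0.8, -0.1], "twist": 0}, {"slide": [-0.2, 0.95, 0], "twist": 0}, {"slide": [-0.2, 0.95, 0], "twist": 0}, {"slide": [-0.2, 0.95, 0], "twist": 0}]'

```text
clock: 54.9
ee_pos: [0.5425, 0.1142, 0.1109]
tool_rot: [0.0, 1.0, 0.002, 0.001]
contact_force: [-0.3, -0.6, 0.0]
opening: 0.555
```

```bash
python3 plan.py .4908 -.1236 .11 0
```

```text
clk 54.9 pos [0.5425 0.1142 0.1109] yaw 0.21 open 0.555 F [-0.3 -0.6  0. ] j6 1.63
twist total units 0.005 slide after twist:
slide units [-1.725  7.926  0.029]
```

Request:
arm_command --increments '[{"slide": [-0.2, 0.95, 0], "twist": 0}, {"slide": [-0.2, 0.95, 0], "twist": 0}, {"slide": [-0.2, 0.95, 0], "twist": 0}, {"slide": [-0.2, 0.95, 0], "twist": 0}, {"slide": [-0.2, 0.95, 0], "twist": 0}, {"slide": [-0.2, 0.95, 0], "twist": 0}, {"slide": [-0.2, 0.95, 0], "twist": 0}, {"slide": [-0.2, 0.95, 0], "twist": 0}]'

```text
clock: 55.7
ee_pos: [0.4952, -0.1143, 0.1108]
tool_rot: [0.0, 1.0, 0.002, 0.001]
contact_force: [0.1, -0.3, -0.3]
opening: 0.554
```

Request:
arm_command --increments '[{"slide": [-0.1, 0.8, 0], "twist": 0}, {"slide": [0, 0, 0.5], "twist": 0}, {"slide": [0, 0, 0.6], "twist": 0}, {"slide": [0, 0, 0.2], "twist": 0}, {"slide": [0, 0, 0], "twist": 0}, {"slide": [0, 0, 0], "twist": 0}, {"slide": [0, 0, 0], "twist": 0}]'

```text
clock: 56.4
ee_pos: [0.4931, -0.1372, 0.0718]
tool_rot: [0.0, 1.0, 0.002, 0.001]
contact_force: [0.2, 0.7, -0.1]
opening: 0.557
```

Run:
```python
from wb import *
import plan
plan.go(.4908,-.1236,.0508,0);c=shot('wrist','w22')
```

```text
clk 56.4 pos [ 0.4931 -0.1372  0.0718] yaw 0.20 open 0.557 F [ 0.2  0.7 -0.1] j6 1.14
twist total units 0.005 slide after twist:
slide units [-0.076 -0.454  0.699]
```

View pics/w22.png

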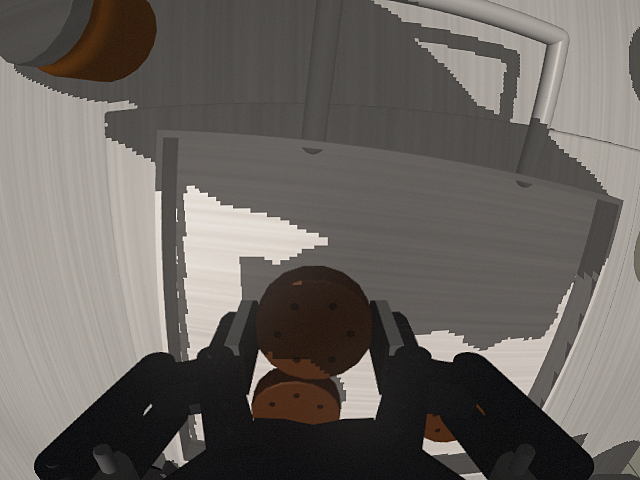

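Request:
arm_command --increments '[{"slide": [-0.08, -0.45, 0], "twist": 0}, {"slide": [0, 0, 0.3], "twist": 0}, {"slide": [0, 0, 0.25], "twist": 0}, {"slide": [0, 0, 0.08], "twist": 0}, {"slide": [0, 0, 0], "twist": 0}, {"slide": [0, 0, 0], "twist": 0}]'

```text
clock: 57.05
ee_pos: [0.4897, -0.1237, 0.0515]
tool_rot: [-0.0, 1.0, 0.001, -0.0]
contact_force: [0.1, 1.3, -0.9]
opening: 0.556
```

```bash
python3 plan.py .4908 -.1236 .0508 0
```

```text
clk 57.0 pos [ 0.4897 -0.1237  0.0515] yaw 0.17 open 0.556 F [ 0.1  1.3 -0.9] j6 1.16
twist total units 0.004 slide after twist:
slide units [ 0.036 -0.002  0.022]
```

Request:
arm_command --increments '[{"slide": [0, 0, 0], "twist": 0}, {"slide": [0, 0, 0], "twist": 0}, {"slide": [0, 0, 0], "twist": 0}]' --jaw 0.75

```text
clock: 57.35
ee_pos: [0.49, -0.1238, 0.0519]
tool_rot: [0.0, 1.0, 0.001, 0.0]
contact_force: [0.0, 0.2, -1.0]
opening: 0.753
```

Request:
arm_command --increments '[{"slide": [0, 0, -0.3], "twist": 0}, {"slide": [0, 0, -0.7], "twist": 0}, {"slide": [0, 0, -0.9], "twist": 0}, {"slide": [0.1, -0.5, -0.3], "twist": 0}, {"slide": [0.2, -0.95, 0], "twist": 0}, {"slide": [0.2, -0.95, 0], "twist": 0}, {"slide": [0.2, -0.95, 0], "twist": 0}, {"slide": [0.2, -0.95, 0], "twist": 0}]'

```text
clock: 58.15
ee_pos: [0.5169, 0.0064, 0.1188]
tool_rot: [0.0, 1.0, 0.001, 0.001]
contact_force: [0.2, 0.5, -0.3]
opening: 0.746
```

Request:
arm_command --increments '[{"slide": [0.2, -0.95, 0], "twist": 0}, {"slide": [0.2, -0.95, 0], "twist": 0}, {"slide": [0.2, -0.95, 0], "twist": 0}, {"slide": [0.2, -0.95, 0], "twist": 0}, {"slide": [0.2, -0.95, 0], "twist": 0}, {"slide": [0.2, -0.95, 0], "twist": 0}, {"slide": [0.2, -0.95, 0], "twist": 0}, {"slide": [0.2, -0.95, 0], "twist": 0}]' --jaw 1

```text
clock: 58.95
ee_pos: [0.5641, 0.2349, 0.1187]
tool_rot: [-0.0, 1.0, 0.002, 0.0]
contact_force: [0.2, 0.8, 0.1]
opening: 1.0
```

```bash
python3 plan.py .5665 .2725 .08 0.3
```

```text
clk 59.0 pos [0.5641 0.2349 0.1187] yaw 0.18 open 1.000 F [0.2 0.8 0.1] j6 1.83
twist total units -0.003 slide after twist:
slide units [ 0.087 -1.254  1.289]
```

Request:
arm_command --increments '[{"slide": [0, -0.7, 0.2], "twist": 0}, {"slide": [0, -0.4, 0.5], "twist": 0}, {"slide": [0, 0, 0.5], "twist": 0}, {"slide": [0, 0, 0], "twist": 0}, {"slide": [0, 0, 0], "twist": 0}, {"slide": [0, 0, 0], "twist": 0}]'

```text
clock: 59.55
ee_pos: [0.5641, 0.2661, 0.0825]
tool_rot: [0.0, 1.0, 0.001, 0.0]
contact_force: [-0.2, -1.0, -0.2]
opening: 0.999
```

Run:
```python
from wb import *
import plan
c=shot('wrist','w23');b=wbis(c,.028);plan.go(b[0][0],b[0][1],.014,0.3)
c=shot('side','s23');cv2.imwrite('pics/s23c.png',cv2.resize(c['frame'][120:380,150:450,::-1],None,fx=2.3,fy=2.3,interpolation=2))
```

```text
biscuit px [316. 253.] xy 0.5667 0.276 r 25.2 mean [0.5666 0.277 ]
clk 59.6 pos [0.5643 0.2662 0.0827] yaw 0.13 open 1.004 F [-1.3  0.3 -0.3] j6 1.88
twist total units -0.004 slide after twist:
slide units [ 0.081 -0.328  2.29 ]
```

View pics/s23c.png

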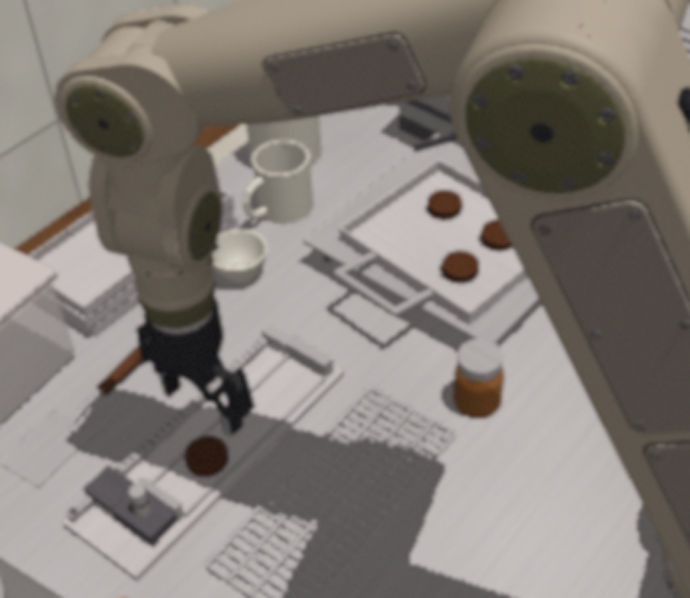

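Three biscuits lie on the tray and the last is in the gauge. I'll pick it up.

Request:
arm_command --increments '[{"slide": [0.06, -0.3, 0.5], "twist": 0}, {"slide": [0, 0, 0.7], "twist": 0}, {"slide": [0, 0, 0.7], "twist": 0}, {"slide": [0, 0, 0.35], "twist": 0}, {"slide": [0, 0, 0], "twist": 0}, {"slide": [0, 0, 0], "twist": 0}]'

```text
clock: 60.25
ee_pos: [0.5656, 0.2758, 0.0144]
tool_rot: [0.0, 1.0, 0.002, 0.0]
contact_force: [0.1, 0.5, 0.1]
opening: 1.001
```

Request:
arm_command --increments '[{"slide": [0, 0, 0.02], "twist": 0}, {"slide": [0, 0, 0], "twist": 0}, {"slide": [0, 0, 0], "twist": 0}, {"slide": [0, 0, 0], "twist": 0}, {"slide": [0, 0, 0], "twist": 0}, {"slide": [0, 0, 0], "twist": 0}]' --jaw 0.3

```text
clock: 60.85
ee_pos: [0.5661, 0.2758, 0.0153]
tool_rot: [-0.0, 1.0, 0.002, 0.001]
contact_force: [-1.2, -0.5, 5.0]
opening: 0.556
```

Request:
arm_command --increments '[{"slide": [0, 0, -0.4], "twist": 0}, {"slide": [0, 0, -0.9], "twist": 0}, {"slide": [0, 0, -0.9], "twist": 0}, {"slide": [0, 0, -0.9], "twist": 0}, {"slide": [0, 0.8, -0.1], "twist": 0}, {"slide": [0, 0.95, 0], "twist": 0}, {"slide": [0, 0.95, 0], "twist": 0}, {"slide": [0, 0.95, 0], "twist": 0}]'

```text
clock: 61.65
ee_pos: [0.5661, 0.1652, 0.111]
tool_rot: [-0.0, 1.0, 0.002, 0.001]
contact_force: [1.0, -0.2, -0.9]
opening: 0.55
```

```bash
python3 plan.py .5863 -.1328 .11 0
```

```text
clk 61.6 pos [0.5661 0.1652 0.111 ] yaw 0.20 open 0.550 F [ 1.  -0.2 -0.9] j6 1.72
twist total units 0.005 slide after twist:
slide units [0.675 9.934 0.035]
```

Request:
arm_command --increments '[{"slide": [0.07, 0.95, 0], "twist": 0}, {"slide": [0.07, 0.95, 0], "twist": 0}, {"slide": [0.07, 0.95, 0], "twist": 0}, {"slide": [0.07, 0.95, 0], "twist": 0}, {"slide": [0.07, 0.95, 0], "twist": 0}, {"slide": [0.07, 0.95, 0], "twist": 0}, {"slide": [0.07, 0.95, 0], "twist": 0}, {"slide": [0.07, 0.95, 0], "twist": 0}]'

```text
clock: 62.45
ee_pos: [0.5836, -0.0631, 0.111]
tool_rot: [0.0, 1.0, 0.002, 0.001]
contact_force: [0.6, 0.5, 0.3]
opening: 0.559
```

Request:
arm_command --increments '[{"slide": [0.05, 0.95, 0], "twist": 0}, {"slide": [0, 0.9, 0], "twist": 0}, {"slide": [0, 0.25, 0.5], "twist": 0}, {"slide": [0, 0, 0.6], "twist": 0}, {"slide": [0, 0, 0.2], "twist": 0}, {"slide": [0, 0, 0], "twist": 0}, {"slide": [0, 0, 0], "twist": 0}, {"slide": [0, 0, 0], "twist": 0}]'

```text
clock: 63.25
ee_pos: [0.5857, -0.1247, 0.0719]
tool_rot: [0.0, 1.0, 0.002, 0.001]
contact_force: [-0.3, 0.6, 0.9]
opening: 0.554
```

Run:
```python
from wb import *
import plan
plan.go(.5863,-.1328,.0513,0);c=shot('wrist','w24')
```

```text
clk 63.2 pos [ 0.5857 -0.1247  0.0719] yaw 0.21 open 0.554 F [-0.3  0.6  0.9] j6 1.22
twist total units 0.005 slide after twist:
slide units [0.018 0.27  0.688]
```

View pics/w24.png

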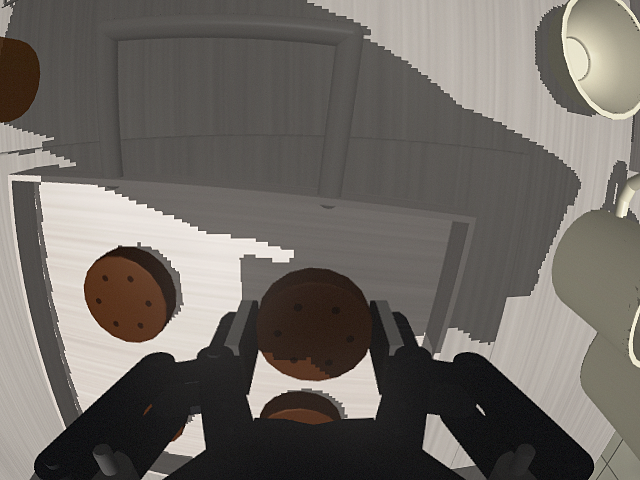

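Request:
arm_command --increments '[{"slide": [0.02, 0.2, 0], "twist": 0}, {"slide": [0, 0, 0.3], "twist": 0}, {"slide": [0, 0, 0.25], "twist": 0}, {"slide": [0, 0, 0.1], "twist": 0}, {"slide": [0, 0, 0], "twist": 0}, {"slide": [0, 0, 0], "twist": 0}]'

```text
clock: 63.9
ee_pos: [0.5851, -0.1308, 0.0513]
tool_rot: [0.0, 1.0, 0.001, -0.0]
contact_force: [-1.9, 0.4, 5.0]
opening: 0.556
```

Request:
arm_command --increments '[{"slide": [0, 0, 0], "twist": 0}, {"slide": [0, 0, 0], "twist": 0}, {"slide": [0, 0, 0], "twist": 0}]' --jaw 0.75

```text
clock: 64.2
ee_pos: [0.5854, -0.1308, 0.0508]
tool_rot: [-0.0, 1.0, 0.002, -0.0]
contact_force: [0.0, -0.0, 1.3]
opening: 0.752
```

Request:
arm_command --increments '[{"slide": [0, 0, -0.3], "twist": 0}, {"slide": [0, 0, -0.7], "twist": 0}, {"slide": [0, 0, -0.9], "twist": 0}, {"slide": [0, 0, -0.9], "twist": 0}, {"slide": [-0.3, 0.8, -0.9], "twist": 0}, {"slide": [-0.4, 0.8, -0.9], "twist": 0}, {"slide": [-0.4, 0.8, 0], "twist": 0}, {"slide": [-0.4, 0.5, 0], "twist": 0}]'

```text
clock: 65.0
ee_pos: [0.5413, -0.2199, 0.1914]
tool_rot: [0.001, 1.0, 0.001, 0.002]
contact_force: [-0.7, 0.0, -0.3]
opening: 0.751
```

Request:
arm_command --increments '[{"slide": [0, 0, 0], "twist": 0}, {"slide": [0, 0, 0], "twist": 0}, {"slide": [0, 0, 0], "twist": 0}]'

```text
clock: 65.3
ee_pos: [0.5412, -0.2174, 0.1894]
tool_rot: [-0.0, 1.0, 0.002, 0.0]
contact_force: [0.1, 1.2, 0.6]
opening: 0.751
```

Run:
```python
from wb import *
import plan
plan.go();c=shot('wrist','w25');wbis(c,.064)
```

```text
clk 65.3 pos [ 0.5412 -0.2174  0.1894] yaw 0.21 open 0.751 F [0.1 1.2 0.6] j6 1.05
slide units [0. 0. 0.]
biscuit px [361. 226.] xy 0.5783 -0.2103 r 25.2 mean [ 0.5783 -0.21  ]
biscuit px [239. 216.] xy 0.4849 -0.2028 r 25.3 mean [ 0.4857 -0.2024]
biscuit px [374. 121.] xy 0.5857 -0.1318 r 24.9 mean [ 0.5858 -0.1317]
biscuit px [244. 110.] xy 0.4916 -0.1237 r 24.8 mean [ 0.492  -0.1235]
```

View pics/w25.png

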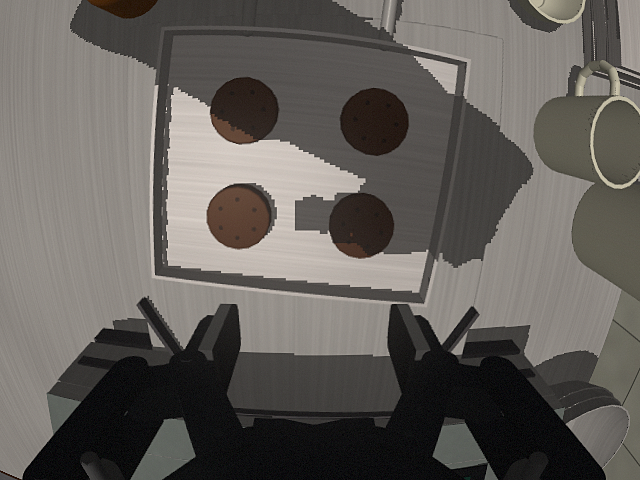

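All four biscuits lie flat and apart on the tray. Guide ends show at (140,299), (478,310) and (183,353), (440,352). Next is the oven's pose.

Run:
```python
from h import *
w=np.load('pics/w25.npz');P=fcloud(w)
cv2.imwrite('pics/w25c.png',cv2.resize(w['frame'][260:440,40:580,::-1],None,fx=1.45,fy=3,interpolation=2))
for n,u,v,z in [('gLf',140,299,.059),('gLn',183,353,.059),('gRf',478,310,.059),('gRn',440,352,.059),('tBL',153,276,.067),('tBR',426,302,.067),('tFL',162,28,.067),('tFR',469,61,.067)]: print(n,onplane(w,u,v,z,True).round(4),P[v,u].round(4))
S=np.load('pics/scene0.npz');Q=cloud(S)
hs=S['frame'].astype(int)
# panel/front edge: fit plane to sloping panel
m=(Q[...,0]>.35)&(Q[...,0]<.72)&(Q[...,2]>.138)&(Q[...,2]<.172)&(Q[...,1]>-.46)&(Q[...,1]<-.33)
A=Q[m];n=np.linalg.svd(A-A.mean(0),full_matrices=False)[2][2];n*=np.sign(n[2]);print(len(A),n,'yaw',np.degrees(np.arctan2(-n[0],n[1])),'tilt',np.degrees(np.arccos(n[2])))
```

```text
gLf [ 0.3884 -0.2779  0.059 ] [ 0.3825 -0.2834  0.0484]
gLn [ 0.4216 -0.333   0.059 ] [ 0.5008 -0.2028  0.2388]
gRf [ 0.6901 -0.2877  0.059 ] [ 7.221e-01 -3.205e-01  2.000e-04]
gRn [ 0.66   -0.3309  0.059 ] [ 0.5823 -0.2025  0.2383]
tBL [ 0.4096 -0.2516  0.067 ] [ 0.4097 -0.2515  0.0672]
tBR [ 0.6356 -0.2734  0.067 ] [ 0.6356 -0.2734  0.067 ]
tFL [ 0.4302 -0.0559  0.067 ] [ 0.4303 -0.056   0.0674]
tFR [ 0.6565 -0.0808  0.067 ] [ 0.6562 -0.081   0.0678]
4219 [0.00702431 0.34088628 0.9400783 ] yaw -1.1804709743372817 tilt 19.93529046876589
```

View pics/w25c.png

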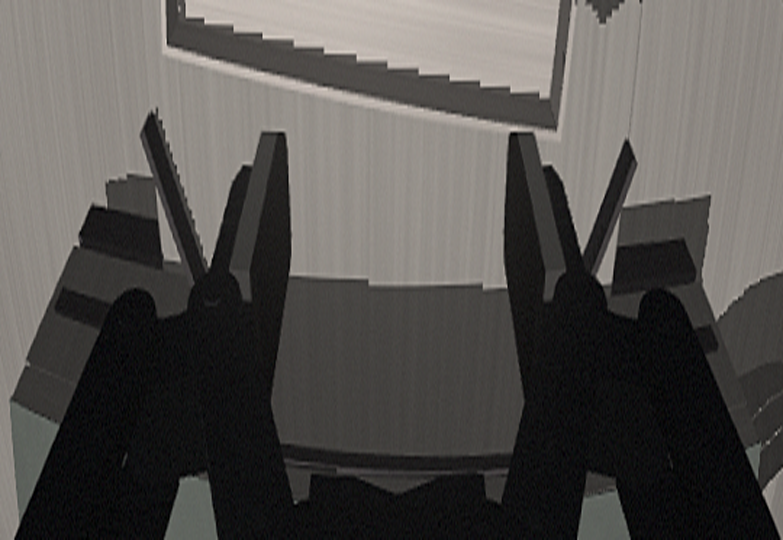

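Oven: mouth ≈ (0.538, -0.343), yaw ≈ -1.5°. The tray's yaw is -5.8° with its pull at about (0.550, -0.001). I'll go to the pull and turn to face it.

Request:
arm_command --increments '[{"slide": [0.04, -0.9, 0], "twist": 0}, {"slide": [0.04, -0.9, 0], "twist": 0}, {"slide": [0.04, -0.9, 0], "twist": 0}, {"slide": [0.04, -0.9, 0], "twist": 0}, {"slide": [0.04, -0.9, 0], "twist": 0}, {"slide": [0.04, -0.9, 0], "twist": 0}, {"slide": [0.04, -0.9, 0], "twist": 0}, {"slide": [0, -0.9, 0], "twist": 0}]' --jaw 0.5

```text
clock: 66.15
ee_pos: [0.5487, 0.0001, 0.1892]
tool_rot: [-0.0, 1.0, 0.002, -0.0]
contact_force: [-0.2, -0.2, 0.3]
opening: 0.497
```

Request:
arm_command --increments '[{"slide": [0, 0, 0], "twist": -0.187}, {"slide": [0, 0, 0], "twist": -0.187}, {"slide": [0, 0, 0], "twist": -0.187}, {"slide": [0, 0, 0], "twist": -0.187}, {"slide": [0, 0, 0], "twist": -0.187}, {"slide": [0, 0, 0], "twist": -0.187}, {"slide": [0, 0, 0], "twist": -0.187}, {"slide": [0, 0, 0], "twist": -0.187}]'

```text
clock: 66.95
ee_pos: [0.5487, -0.0009, 0.1891]
tool_rot: [-0.0, 0.829, 0.559, -0.0]
contact_force: [0.7, -0.3, -0.1]
opening: 0.498
```

Request:
arm_command --increments '[{"slide": [0, 0, 0], "twist": -0.187}, {"slide": [0, 0, 0], "twist": -0.187}, {"slide": [0, 0, 0], "twist": 0}, {"slide": [0, 0, 0], "twist": 0}]'

```text
clock: 67.35
ee_pos: [0.5487, -0.0013, 0.1892]
tool_rot: [-0.0, 0.742, 0.67, -0.0]
contact_force: [0.9, 0.4, 0.7]
opening: 0.503
```

Run:
```python
from wb import *
import plan
plan.go(.5497,-.001,.060,84.2);c=shot('wrist','w26')
```

```text
clk 67.3 pos [ 0.5487 -0.0013  0.1892] yaw 84.19 open 0.503 F [0.9 0.4 0.7] j6 -0.05
twist total units -0.000 slide after twist:
slide units [0.014 0.033 4.306]
```

View pics/w26.png

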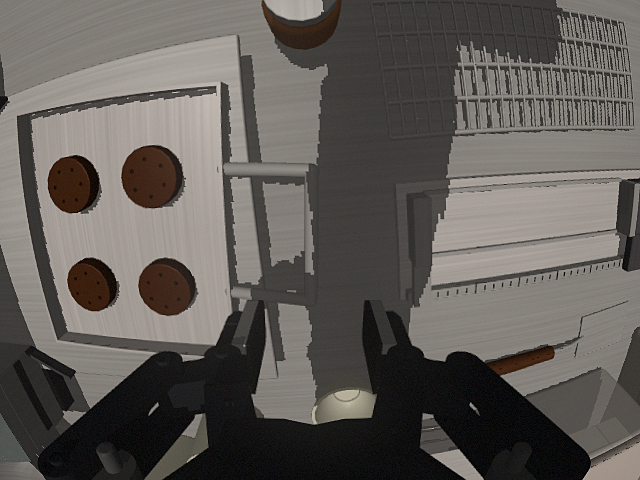

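Run:
```python
from h import *
w=np.load('pics/w26.npz');P=fcloud(w)
for u,v in [(310,172),(310,200),(310,235),(310,270),(310,300)]: print(onplane(w,u,v,.075,True).round(4),P[v,u].round(4))
```

```text
[0.5019 0.0024 0.075 ] [0.5016 0.0025 0.0772]
[5.216e-01 4.000e-04 7.500e-02] [5.209e-01 5.000e-04 7.850e-02]
[ 0.5473 -0.0023  0.075 ] [ 0.5465 -0.0022  0.0776]
[ 0.5744 -0.0052  0.075 ] [ 0.5734 -0.005   0.0776]
[ 0.5994 -0.0078  0.075 ] [ 0.5982 -0.0076  0.0775]
```

Request:
arm_command --increments '[{"slide": [-0.03, 0.03, 0.7], "twist": 0}, {"slide": [0, 0, 0.9], "twist": 0}, {"slide": [0, 0, 0.9], "twist": 0}, {"slide": [0, 0, 0.8], "twist": 0}, {"slide": [0, 0, 0.6], "twist": 0}, {"slide": [0, 0, 0.35], "twist": 0}, {"slide": [0, 0, 0], "twist": 0}, {"slide": [0, 0, 0], "twist": 0}]'

```text
clock: 68.2
ee_pos: [0.5498, -0.003, 0.0623]
tool_rot: [0.0, 0.741, 0.671, 0.0]
contact_force: [0.3, -0.3, 0.3]
opening: 0.497
```

```bash
python3 plan.py .5499 -.0025 .060 84.2
```

```text
clk 68.2 pos [ 0.5498 -0.003   0.0623] yaw 84.29 open 0.497 F [ 0.3 -0.3  0.3] j6 -0.05
twist total units 0.002 slide after twist:
slide units [0.015 0.    0.077]
```

Request:
arm_command --increments '[{"slide": [0, 0, 0.06], "twist": 0}, {"slide": [0, 0, 0], "twist": 0}, {"slide": [0, 0, 0], "twist": 0}, {"slide": [0, 0, 0], "twist": 0}, {"slide": [0, 0, 0], "twist": 0}, {"slide": [0, 0, 0], "twist": 0}, {"slide": [0, 0, 0], "twist": 0}]' --jaw 0

```text
clock: 68.9
ee_pos: [0.5501, -0.0032, 0.0609]
tool_rot: [0.001, 0.741, 0.671, 0.0]
contact_force: [-0.5, -0.6, 6.7]
opening: 0.087
```

Run:
```python
from wb import *
import plan
plan.go();c=shot('wrist','w27')
```

```text
clk 68.9 pos [ 0.5501 -0.0032  0.0609] yaw 84.31 open 0.087 F [-0.5 -0.6  6.7] j6 -0.05
slide units [0. 0. 0.]
```

View pics/w27.png

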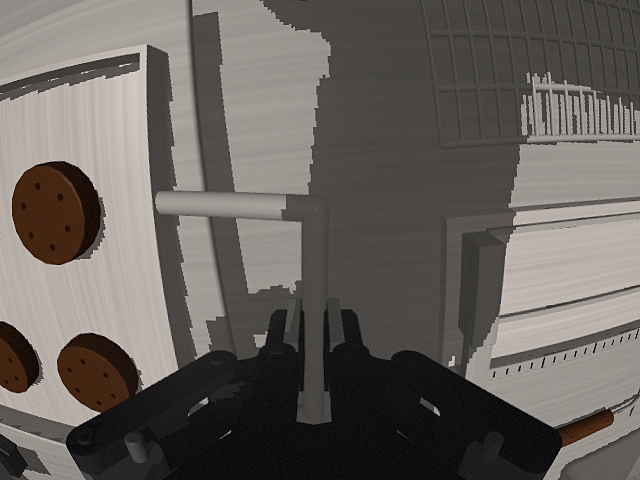

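The bar is gripped. I'll push gently and straighten the tray's yaw by about 4° in the first steps.

Request:
arm_command --increments '[{"slide": [-0.05, 0, 0], "twist": -0.015}, {"slide": [-0.1, 0, 0], "twist": -0.02}, {"slide": [-0.12, 0, 0], "twist": -0.02}, {"slide": [-0.12, 0, 0], "twist": -0.02}, {"slide": [-0.1, 0, 0], "twist": -0.02}, {"slide": [-0.05, 0, 0], "twist": 0}, {"slide": [0, 0, 0], "twist": 0}]'

```text
clock: 69.65
ee_pos: [0.5483, -0.0169, 0.0609]
tool_rot: [-0.001, 0.715, 0.699, 0.002]
contact_force: [-2.5, 7.6, 8.0]
opening: 0.094
```

Run:
```python
from wb import *
import plan
plan.go(.5393,-.283,.061,88.5);c=shot('wrist','w28')
```

```text
clk 69.7 pos [ 0.5483 -0.0169  0.0609] yaw 88.64 open 0.094 F [-2.5  7.6  8. ] j6 -0.16
twist total units 0.003 slide after twist:
slide units [-8.875e+00 -6.900e-02 -3.000e-03]
```

View pics/w28.png

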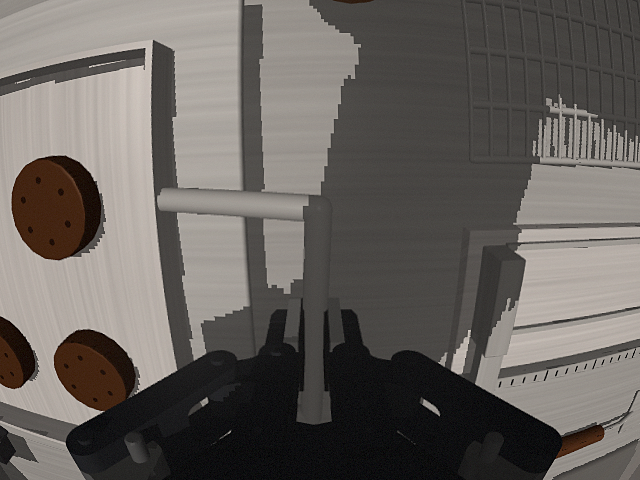

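Request:
arm_command --increments '[{"slide": [-0.1, 0, 0], "twist": 0}, {"slide": [-0.2, 0, 0], "twist": 0}, {"slide": [-0.25, 0, 0], "twist": 0}, {"slide": [-0.25, 0, 0], "twist": 0}, {"slide": [-0.25, 0, 0], "twist": 0}, {"slide": [-0.25, 0, 0], "twist": 0}, {"slide": [-0.2, 0, 0], "twist": 0}, {"slide": [-0.1, 0, 0], "twist": 0}]'

```text
clock: 70.5
ee_pos: [0.548, -0.065, 0.0609]
tool_rot: [-0.001, 0.715, 0.699, 0.002]
contact_force: [0.5, 8.8, 6.9]
opening: 0.09
```

Run:
```python
from wb import *
import plan
plan.go(.5393,-.283,.061,88.5);c=shot('wrist','w29');c=shot('side','s29');cv2.imwrite('pics/s29c.png',cv2.resize(c['frame'][100:330,230:500,::-1],None,fx=2.5,fy=2.5,interpolation=2))
```

```text
clk 70.5 pos [ 0.548  -0.065   0.0609] yaw 88.68 open 0.090 F [0.5 8.8 6.9] j6 -0.24
twist total units 0.004 slide after twist:
slide units [-7.271e+00 -9.900e-02 -2.000e-03]
```

View pics/s29c.png

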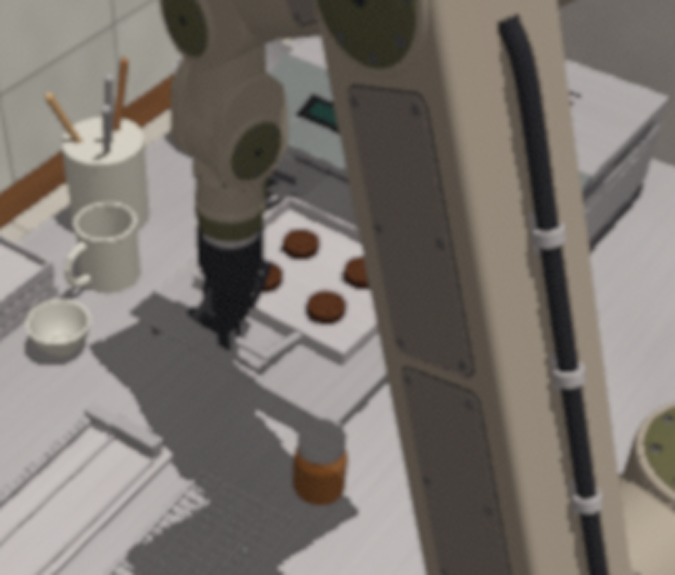

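View pics/w29.png

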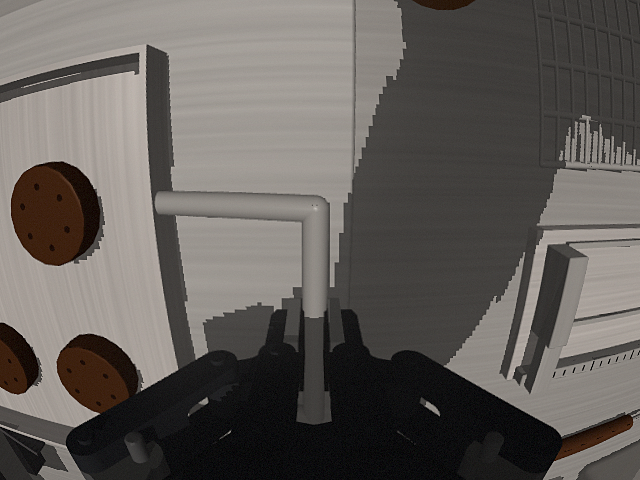

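Request:
arm_command --increments '[{"slide": [-0.1, -0.01, 0], "twist": 0}, {"slide": [-0.2, -0.03, 0], "twist": 0}, {"slide": [-0.25, -0.03, 0], "twist": 0}, {"slide": [-0.25, -0.03, 0], "twist": 0}, {"slide": [-0.25, -0.01, 0], "twist": 0}, {"slide": [-0.25, 0, 0], "twist": 0}, {"slide": [-0.2, 0, 0], "twist": 0}, {"slide": [-0.1, 0, 0], "twist": 0}]'

```text
clock: 71.4
ee_pos: [0.5435, -0.1129, 0.0609]
tool_rot: [-0.001, 0.715, 0.699, 0.003]
contact_force: [0.2, 9.1, 7.1]
opening: 0.088
```

Run:
```python
from wb import *
import plan
plan.go(.5393,-.283,.061,88.5);c=shot('scene','c30');cv2.imwrite('pics/c30c.png',cv2.resize(c['frame'][200:380,100:370,::-1],None,fx=2.9,fy=2.9,interpolation=2));c=shot('wrist','w30')
```

```text
clk 71.4 pos [ 0.5435 -0.1129  0.0609] yaw 88.69 open 0.088 F [0.2 9.1 7.1] j6 -0.33
twist total units 0.004 slide after twist:
slide units [-5.673e+00  7.000e-03 -3.000e-03]
```

View pics/c30c.png

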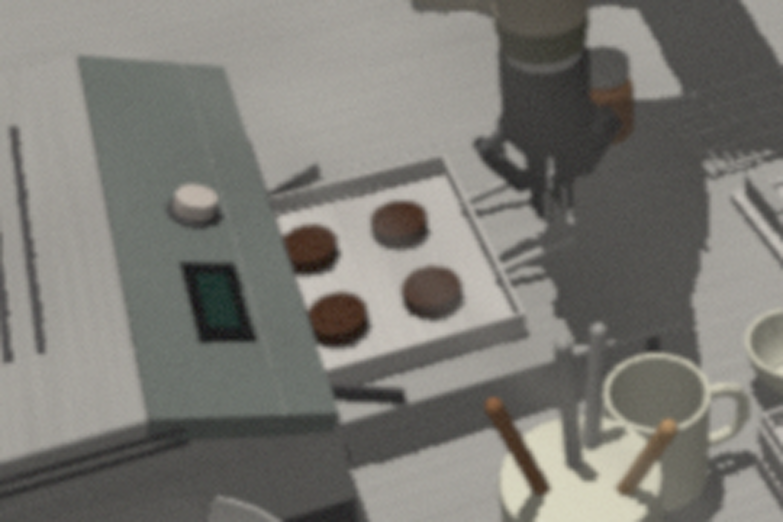

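View pics/w30.png

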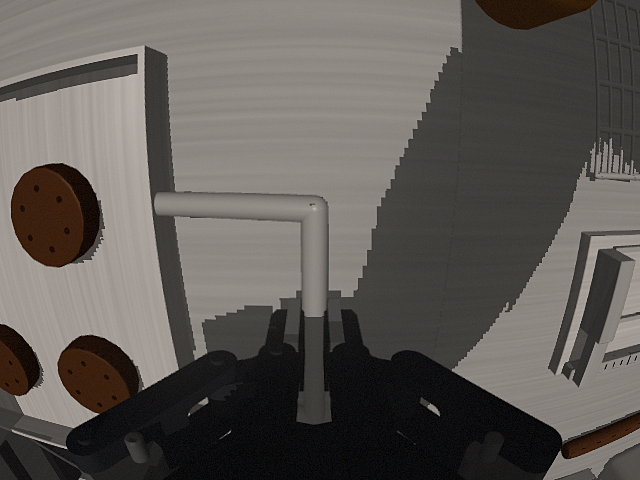

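The tray is entering between the guides without jamming (about 9 N sliding force), and the biscuits haven't moved.

Request:
arm_command --increments '[{"slide": [-0.1, 0, 0], "twist": 0}, {"slide": [-0.2, 0, 0], "twist": 0}, {"slide": [-0.25, 0, 0], "twist": 0}, {"slide": [-0.25, 0, 0], "twist": 0}, {"slide": [-0.25, 0, 0], "twist": 0}, {"slide": [-0.25, 0, 0], "twist": 0}, {"slide": [-0.2, 0, 0], "twist": 0}, {"slide": [-0.1, 0, 0], "twist": 0}]'

```text
clock: 72.3
ee_pos: [0.5423, -0.1606, 0.0609]
tool_rot: [-0.001, 0.715, 0.699, 0.003]
contact_force: [1.2, 10.8, 8.2]
opening: 0.088
```

Request:
arm_command --increments '[{"slide": [-0.1, 0, 0], "twist": 0}, {"slide": [-0.2, 0, 0], "twist": 0}, {"slide": [-0.25, 0, 0], "twist": 0}, {"slide": [-0.25, 0, 0], "twist": 0}, {"slide": [-0.25, 0, 0], "twist": 0}, {"slide": [-0.25, 0, 0], "twist": 0}, {"slide": [-0.2, 0, 0], "twist": 0}, {"slide": [-0.1, 0, 0], "twist": 0}]'

```text
clock: 73.1
ee_pos: [0.5411, -0.2085, 0.0609]
tool_rot: [-0.001, 0.715, 0.699, 0.003]
contact_force: [0.5, 10.9, 9.7]
opening: 0.087
```

Run:
```python
from wb import *
import plan
plan.go(.5393,-.283,.061,88.5);c=shot('wrist','w31')
```

```text
clk 73.1 pos [ 0.5411 -0.2085  0.0609] yaw 88.70 open 0.087 F [ 0.5 10.9  9.7] j6 -0.49
twist total units 0.005 slide after twist:
slide units [-2.485  0.006 -0.003]
```

View pics/w31.png

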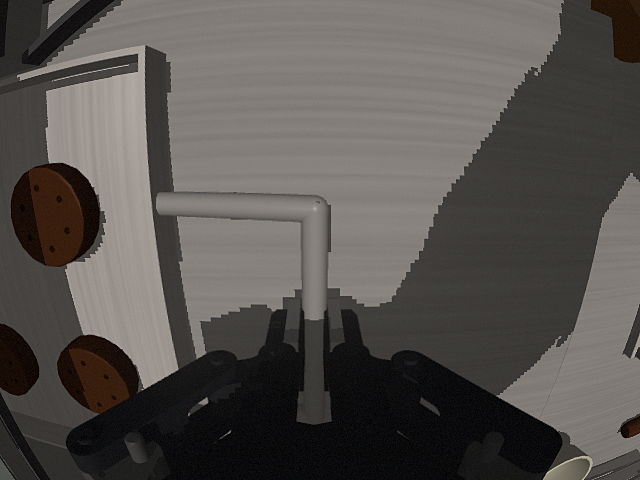

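Request:
arm_command --increments '[{"slide": [-0.1, 0, 0], "twist": 0}, {"slide": [-0.2, 0, 0], "twist": 0}, {"slide": [-0.25, 0, 0], "twist": 0}, {"slide": [-0.25, 0, 0], "twist": 0}, {"slide": [-0.25, 0, 0], "twist": 0}, {"slide": [-0.25, 0, 0], "twist": 0}, {"slide": [-0.2, 0, 0], "twist": 0}, {"slide": [-0.1, 0, 0], "twist": 0}]'

```text
clock: 73.95
ee_pos: [0.5399, -0.2563, 0.0609]
tool_rot: [-0.001, 0.715, 0.699, 0.003]
contact_force: [1.3, 10.9, 9.6]
opening: 0.088
```

Request:
arm_command --increments '[{"slide": [-0.1, 0, 0], "twist": 0}, {"slide": [-0.15, 0, 0], "twist": 0}, {"slide": [-0.15, 0, 0], "twist": 0}, {"slide": [-0.12, 0, 0], "twist": 0}, {"slide": [-0.08, 0, 0], "twist": 0}, {"slide": [0, 0, 0], "twist": 0}]'

```text
clock: 74.55
ee_pos: [0.5394, -0.2742, 0.061]
tool_rot: [-0.001, 0.715, 0.699, 0.002]
contact_force: [-0.3, 9.0, 8.6]
opening: 0.09
```

Run:
```python
from wb import *
import plan
plan.go(.5393,-.283,.061,88.5);c=shot('wrist','w32')
```

```text
clk 74.5 pos [ 0.5394 -0.2742  0.061 ] yaw 88.71 open 0.090 F [-0.3  9.   8.6] j6 -0.58
twist total units 0.005 slide after twist:
slide units [-0.293  0.004 -0.001]
```

View pics/w32.png

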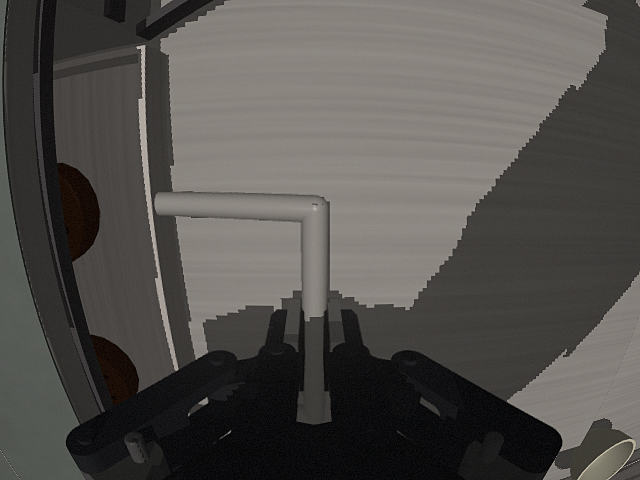

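Request:
arm_command --increments '[{"slide": [-0.05, 0, 0], "twist": 0}, {"slide": [-0.05, 0, 0], "twist": 0}, {"slide": [-0.05, 0, 0], "twist": 0}, {"slide": [0, 0, 0], "twist": 0}]'

```text
clock: 75.0
ee_pos: [0.5393, -0.2784, 0.0609]
tool_rot: [-0.001, 0.715, 0.699, 0.002]
contact_force: [-0.7, 9.9, 10.3]
opening: 0.087
```

Request:
arm_command --increments '[{"slide": [-0.05, 0, 0], "twist": 0}, {"slide": [-0.05, 0, 0], "twist": 0}, {"slide": [-0.05, 0, 0], "twist": 0}, {"slide": [0, 0, 0], "twist": 0}]'

```text
clock: 75.4
ee_pos: [0.5392, -0.2829, 0.0609]
tool_rot: [-0.001, 0.715, 0.699, 0.002]
contact_force: [0.3, 9.8, 9.3]
opening: 0.087
```

Request:
arm_command --increments '[{"slide": [-0.04, 0, 0], "twist": 0}, {"slide": [-0.04, 0, 0], "twist": 0}, {"slide": [0, 0, 0], "twist": 0}, {"slide": [0, 0, 0], "twist": 0}]'

```text
clock: 75.8
ee_pos: [0.5391, -0.2851, 0.0609]
tool_rot: [-0.001, 0.715, 0.699, 0.002]
contact_force: [0.2, 9.8, 9.6]
opening: 0.092
```

Request:
arm_command --increments '[{"slide": [-0.04, 0, 0], "twist": 0}, {"slide": [-0.04, 0, 0], "twist": 0}, {"slide": [0, 0, 0], "twist": 0}, {"slide": [0, 0, 0], "twist": 0}]'

```text
clock: 76.2
ee_pos: [0.539, -0.2875, 0.0609]
tool_rot: [-0.001, 0.715, 0.699, 0.002]
contact_force: [-0.6, 9.9, 9.6]
opening: 0.091
```

Request:
arm_command --increments '[{"slide": [-0.04, 0, 0], "twist": 0}, {"slide": [-0.04, 0, 0], "twist": 0}, {"slide": [0, 0, 0], "twist": 0}, {"slide": [0, 0, 0], "twist": 0}]'

```text
clock: 76.6
ee_pos: [0.539, -0.2876, 0.0609]
tool_rot: [-0.003, 0.714, 0.7, 0.004]
contact_force: [1.1, 16.5, 11.4]
opening: 0.088
```

Run:
```python
from wb import *
import plan
plan.go(.5393,-.283,.061,88.5);c=shot('wrist','w33')
```

```text
clk 76.6 pos [ 0.539  -0.2876  0.0609] yaw 88.81 open 0.088 F [ 1.1 16.5 11.4] j6 -0.60
twist total units 0.007 slide after twist:
slide units [ 0.153  0.005 -0.002]
```

View pics/w33.png

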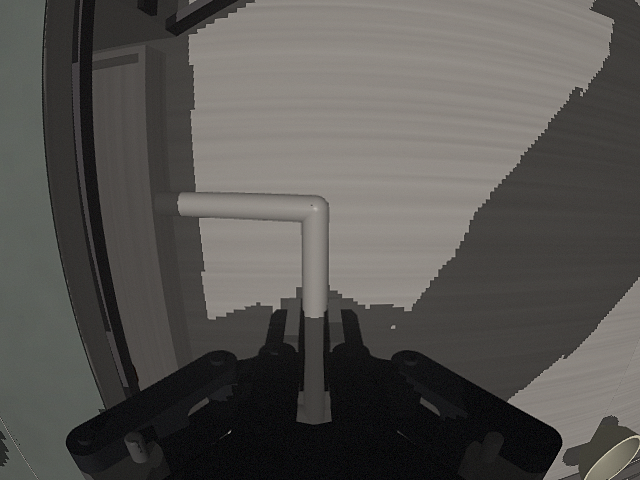

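Request:
arm_command --increments '[{"slide": [-0.04, 0, 0], "twist": 0}, {"slide": [-0.03, 0, 0], "twist": 0}, {"slide": [0, 0, 0], "twist": 0}, {"slide": [0, 0, 0], "twist": 0}]'

```text
clock: 77.05
ee_pos: [0.539, -0.2876, 0.0609]
tool_rot: [-0.004, 0.714, 0.7, 0.005]
contact_force: [1.8, 22.4, 14.9]
opening: 0.088
```

Run:
```python
from h import *
w=np.load('pics/w33.npz');P=fcloud(w)
# front wall outer face & mouth edge samples
for v in (60,100,150,250): print(v,[(u,P[v,u].round(3).tolist()) for u in (60,75,95,145,155,165)])
```

```text
60 [(60, [0.437, -0.345, 0.126]), (75, [0.438, -0.342, 0.123]), (95, [0.425, -0.372, 0.066]), (145, [0.429, -0.348, 0.067]), (155, [0.428, -0.349, 0.056]), (165, [0.426, -0.348, 0.045])]
100 [(60, [0.448, -0.344, 0.128]), (75, [0.448, -0.343, 0.123]), (95, [0.439, -0.384, 0.048]), (145, [0.445, -0.348, 0.068]), (155, [0.445, -0.349, 0.056]), (165, [0.444, -0.349, 0.046])]
150 [(60, [0.46, -0.345, 0.128]), (75, [0.46, -0.344, 0.122]), (95, [0.463, -0.385, 0.049]), (145, [0.465, -0.35, 0.068]), (155, [0.466, -0.35, 0.058]), (165, [0.466, -0.349, 0.048])]
250 [(60, [0.482, -0.345, 0.134]), (75, [0.484, -0.344, 0.129]), (95, [0.486, -0.342, 0.122]), (145, [0.512, -0.366, 0.048]), (155, [0.506, -0.351, 0.067]), (165, [0.509, -0.351, 0.057])]
```

The tray is against the back stop (22 N, no further motion), its front wall 5 mm inside the mouth as specified. I'll release and rise.

Request:
arm_command --increments '[{"slide": [0.05, 0, 0], "twist": 0}, {"slide": [0.04, 0, 0], "twist": 0}, {"slide": [0, 0, 0], "twist": 0}]'

```text
clock: 77.35
ee_pos: [0.539, -0.2875, 0.0609]
tool_rot: [-0.002, 0.714, 0.7, 0.003]
contact_force: [0.6, 14.2, 10.6]
opening: 0.085
```

Request:
arm_command --increments '[{"slide": [0, 0, 0], "twist": 0}, {"slide": [0, 0, 0], "twist": 0}, {"slide": [0, 0, 0], "twist": 0}]' --jaw 0.4

```text
clock: 77.65
ee_pos: [0.5383, -0.2888, 0.0597]
tool_rot: [-0.002, 0.715, 0.699, 0.002]
contact_force: [1.6, 12.9, 4.2]
opening: 0.401
```

Request:
arm_command --increments '[{"slide": [0, 0, -0.2], "twist": 0}, {"slide": [0, 0, -0.6], "twist": 0}, {"slide": [0, 0, -0.9], "twist": 0}, {"slide": [0, 0, -0.9], "twist": 0}, {"slide": [0, 0, -0.9], "twist": 0}, {"slide": [0, 0, -0.9], "twist": 0}, {"slide": [0, 0, -0.9], "twist": 0}, {"slide": [0, 0, 0], "twist": 0}]'

```text
clock: 78.45
ee_pos: [0.5402, -0.2945, 0.2236]
tool_rot: [0.004, 0.716, 0.698, 0.0]
contact_force: [0.0, -0.1, -0.0]
opening: 0.399
```

Run:
```python
from wb import *
import plan
plan.go(.535,-.406,.23,88.5);c=shot('wrist','w34')
```

```text
clk 78.5 pos [ 0.5402 -0.2945  0.2236] yaw 88.57 open 0.399 F [ 0.  -0.1 -0. ] j6 -0.60
twist total units 0.001 slide after twist:
slide units [-3.721 -0.076 -0.214]
```

View pics/w34.png

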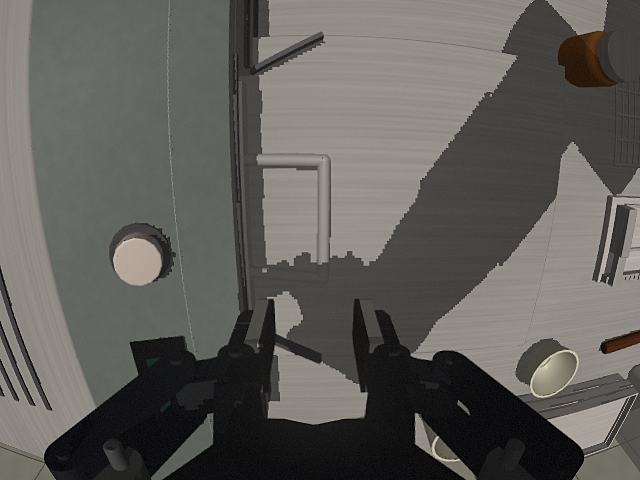

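Run:
```python
from h import *
w=np.load('pics/w34.npz');P=fcloud(w)
f=w['frame'].astype(int)
m=(f[...,0]>150)&(f[...,0]-f[...,2]>8);m[:, :95]=0;m[:,190:]=0;m[:220]=0;m[300:]=0
Q=P[m];print(len(Q),Q.mean(0).round(4),Q.min(0).round(4),Q.max(0).round(4))
for u,v in [(324,165),(324,255),(322,210)]: print(onplane(w,u,v,.073,True).round(4))
for v in (180,200): print([P[v,u].round(4).tolist() for u in (246,250,255)])
```

```text
1763 [ 0.5335 -0.4     0.1736] [ 0.4596 -0.4195  0.1608] [ 0.5524 -0.2902  0.3656]
[ 0.4936 -0.2845  0.073 ]
[ 0.569  -0.2858  0.073 ]
[ 0.5301 -0.2868  0.073 ]
[[0.5062, -0.3506, 0.0554], [0.508, -0.3491, 0.0448], [0.5082, -0.3447, 0.0446]]
[[0.5227, -0.3509, 0.06], [0.5261, -0.3504, 0.044], [0.5259, -0.3455, 0.046]]
```

Run:
```python
from h import *
w=np.load('pics/w34.npz');P=fcloud(w)
f=w['frame'].astype(int)
m=(f[...,0]>150)&(P[...,2]<.19)&(P[...,2]>.155);m[:, :95]=0;m[:,190:]=0;m[:220]=0;m[300:]=0
Q=P[m];print(len(Q),np.median(Q,0).round(4),np.percentile(Q,[2,98],axis=0).round(4))
import plan;plan.go(.5358,-.405,.22,88.5)
```

```text
1758 [ 0.5337 -0.4002  0.173 ] [[ 0.5203 -0.4132  0.1682]
 [ 0.5476 -0.3876  0.1779]]
clk 78.5 pos [ 0.5395 -0.2939  0.2213] yaw 88.57 open 0.401 F [ 0.1 -0.2  0.3] j6 -0.60
twist total units 0.001 slide after twist:
slide units [-3.705 -0.027  0.044]
```

Request:
arm_command --increments '[{"slide": [-0.6, -0.02, -0.1], "twist": 0}, {"slide": [-0.8, -0.02, 0], "twist": 0}, {"slide": [-0.8, -0.02, 0], "twist": 0}, {"slide": [-0.8, -0.02, 0], "twist": 0}, {"slide": [-0.6, 0, 0], "twist": 0}, {"slide": [0, 0, 0], "twist": 0}, {"slide": [0, 0, 0], "twist": 0}, {"slide": [0, 0, 0], "twist": 0}]' --jaw 0

```text
clock: 79.3
ee_pos: [0.5331, -0.3999, 0.2212]
tool_rot: [-0.001, 0.716, 0.698, 0.0]
contact_force: [-0.1, 1.7, -0.6]
opening: -0.003
```

```bash
python3 plan.py .5343 -.402 .180 88.5
```

```text
clk 79.3 pos [ 0.5331 -0.3999  0.2212] yaw 88.61 open -0.003 F [-0.1  1.7 -0.6] j6 -0.74
twist total units 0.002 slide after twist:
slide units [-0.068  0.042  1.375]
```

Request:
arm_command --increments '[{"slide": [-0.06, 0.04, 0.3], "twist": 0}, {"slide": [0, 0, 0.5], "twist": 0}, {"slide": [0, 0, 0.4], "twist": 0}, {"slide": [0, 0, 0.12], "twist": 0}, {"slide": [0, 0, 0], "twist": 0}, {"slide": [0, 0, 0], "twist": 0}]'

```text
clock: 79.9
ee_pos: [0.5347, -0.4022, 0.1828]
tool_rot: [0.0, 0.716, 0.699, -0.0]
contact_force: [0.2, -0.0, 0.5]
opening: 0.004
```

```bash
python3 plan.py .5343 -.402 .180 88.5
```

```text
clk 79.9 pos [ 0.5347 -0.4022  0.1828] yaw 88.61 open 0.004 F [ 0.2 -0.   0.5] j6 -0.74
twist total units 0.003 slide after twist:
slide units [ 0.007 -0.015  0.094]
```

Request:
arm_command --increments '[{"slide": [0, 0, 0.1], "twist": 0}, {"slide": [0, 0, 0.1], "twist": 0}, {"slide": [0, 0, 0], "twist": 0}, {"slide": [0, 0, 0], "twist": 0}]'

```text
clock: 80.3
ee_pos: [0.5345, -0.4023, 0.1764]
tool_rot: [-0.0, 0.716, 0.698, -0.0]
contact_force: [-0.2, 0.0, 0.4]
opening: 0.0
```

Request:
arm_command --increments '[{"slide": [0, 0, 0.07], "twist": 0}, {"slide": [0, 0, 0.07], "twist": 0}, {"slide": [0, 0, 0], "twist": 0}, {"slide": [0, 0, 0], "twist": 0}]'

```text
clock: 80.7
ee_pos: [0.5348, -0.4028, 0.1728]
tool_rot: [0.001, 0.716, 0.698, -0.0]
contact_force: [0.7, -1.3, 4.0]
opening: -0.003
```

Request:
arm_command --increments '[{"slide": [0, 0, 0.07], "twist": 0}, {"slide": [0, 0, 0.07], "twist": 0}, {"slide": [0, 0, 0], "twist": 0}, {"slide": [0, 0, 0], "twist": 0}]'

```text
clock: 81.1
ee_pos: [0.5349, -0.4028, 0.1691]
tool_rot: [0.001, 0.716, 0.698, -0.0]
contact_force: [-1.1, -1.0, 6.9]
opening: -0.002
```

Request:
arm_command --increments '[{"slide": [0, 0, 0.05], "twist": 0}, {"slide": [0, 0, 0.05], "twist": 0}, {"slide": [0, 0, 0], "twist": 0}, {"slide": [0, 0, 0], "twist": 0}]'

```text
clock: 81.5
ee_pos: [0.535, -0.4031, 0.1686]
tool_rot: [0.002, 0.716, 0.698, -0.0]
contact_force: [-4.4, 0.9, 17.1]
opening: 0.0
```

Request:
arm_command --increments '[{"slide": [0, 0, 0.03], "twist": 0}, {"slide": [0, 0, 0], "twist": 0}, {"slide": [0, 0, 0], "twist": 0}]'

```text
clock: 81.8
ee_pos: [0.535, -0.4032, 0.1685]
tool_rot: [0.003, 0.716, 0.698, -0.0]
contact_force: [-3.7, 2.3, 21.0]
opening: 0.002
```

The button is bottomed (force rose from 7 to 21 N with no more travel). I'll retreat and do a final check.

Request:
arm_command --increments '[{"slide": [0, 0, -0.3], "twist": 0}, {"slide": [0, 0, -0.8], "twist": 0}, {"slide": [0, 0, -0.9], "twist": 0}, {"slide": [0.8, 0, -0.9], "twist": 0}, {"slide": [0.9, 0, -0.5], "twist": 0}, {"slide": [0.9, 0, 0], "twist": 0}, {"slide": [0.9, 0, 0], "twist": 0}, {"slide": [0.5, 0, 0], "twist": 0}]'

```text
clock: 82.6
ee_pos: [0.5371, -0.2799, 0.2654]
tool_rot: [-0.001, 0.715, 0.699, 0.0]
contact_force: [-0.1, 0.6, -0.7]
opening: 0.002
```

Request:
arm_command --increments '[{"slide": [0, 0, 0], "twist": 0}, {"slide": [0, 0, 0], "twist": 0}, {"slide": [0, 0, 0], "twist": 0}]'

```text
clock: 82.9
ee_pos: [0.5374, -0.2833, 0.2656]
tool_rot: [-0.0, 0.716, 0.698, -0.0]
contact_force: [0.3, -0.0, -0.1]
opening: 0.001
```

Run:
```python
from wb import *
import plan
plan.go();c=shot('wrist','w40');P=fcloud(c);shot('scene','c40')
```

```text
clk 82.9 pos [ 0.5374 -0.2833  0.2656] yaw 88.55 open 0.001 F [ 0.3 -0.  -0.1] j6 -0.59
slide units [0. 0. 0.]
```

View pics/w40.png

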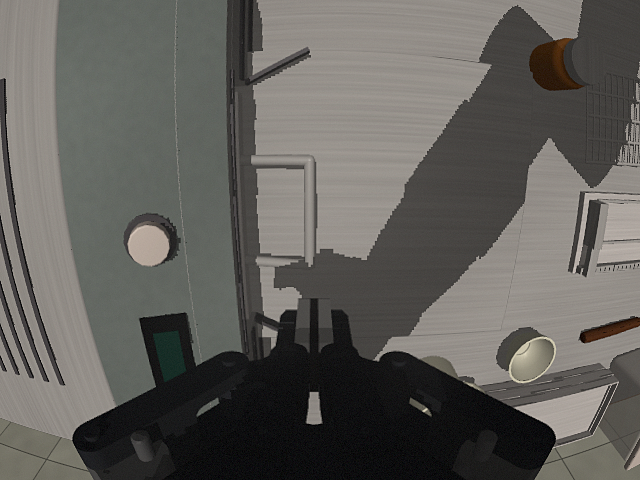

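View pics/c40.png

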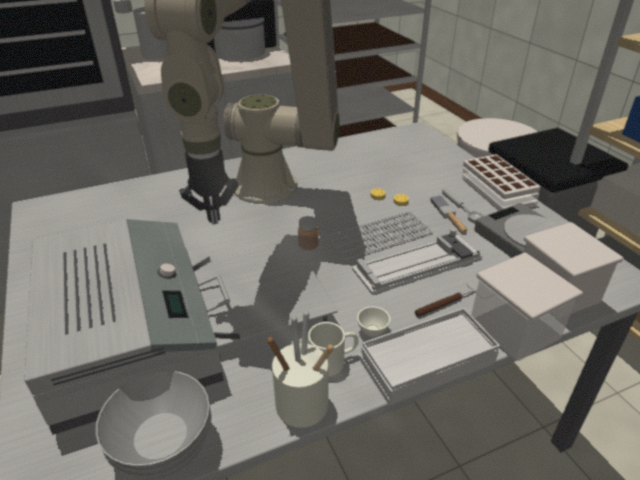

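Run:
```python
from h import *
w=np.load('pics/w40.npz');P=fcloud(w)
for u,v in [(310,170),(310,210),(310,250)]: print('bar',onplane(w,u,v,.075,True).round(4))
for v in (180,205): print([P[v,u].round(4).tolist() for u in (236,242,248)])
print(arm.hand_in())
```

```text
bar [ 0.4985 -0.2842  0.075 ]
bar [ 0.5355 -0.2852  0.075 ]
bar [ 0.5744 -0.2863  0.075 ]
[[0.4987, -0.3423, 0.1201], [0.5082, -0.3505, 0.0551], [0.5099, -0.3465, 0.0447]]
[[0.5186, -0.3434, 0.1219], [0.5315, -0.3508, 0.0621], [0.5356, -0.3483, 0.0441]]
the job is handed in; nothing more can be done
None
```

I ran the whole sequence in the order asked and handed it in at about 83 s of the 210 s allowed. No verdict was reported.

- **Row gauge:** Four cocoa biscuits were on the rack, and I laid all four flat in the channel. I closed the jaw until the force rose to 13.6 N with no further travel. The wrist picture showed four touching discs about 198 mm long between jaw and stop.
- **Jaw:** I drew it back to its hard stop; it stopped moving at 23 N.
- **Tray:** All four biscuits were measured lying flat and apart on it. I then pushed it in by its pull until it stopped against the back stop at 22 N. In the last picture its front wall was about 5–7 mm inside the oven front, where fully home should be about 5 mm.
- **Start button:** I pressed it until it bottomed out; force reached 21 N with no more travel.
- **Last look:** The rack and gauge were empty, and the gripper was touching nothing. In the last scene picture the bystanders and the yellow look-alikes looked unmoved; I did not measure them.

- **Not confirmed:** The biscuits inside the closed bay cannot be seen. They had not shifted while they could be seen during the push.
- **Camera disagreement:** The scene and side cameras differed by 5–9 mm, so I relied on the wrist camera and the contact forces.

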